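# Read the moisture of a wood sample in its seasoning box

## Robot

A 7-joint arm with a two-finger parallel gripper is mounted at the origin on the work surface. World frame = base frame: x ahead of the robot, y to its left, z up, the work surface at z = 0. Lengths are in mm, angles in rad, forces in N, time in s.
With the tool pointing down it reaches from about 350 to 900 mm from the base axis. Payload 19.9 kg.
Tool frame: the origin (TCP) lies between the finger pads; the fingertips stand 25 mm ahead of it and the grasp point (between the pads) lies 6 mm ahead of it; z points along the fingers, y is the line along which they close (so a half turn about z gives the same grasp; the last joint's range is limited). The gripper opens to 94 mm and grips with 3 to 60 N. Pads are 16 mm wide; open, the fingers measure 119 mm over their backs; the gripper's body (75 mm by 177 mm) begins 78 mm behind the grasp point.
Start: joints at [-1.391, 0.417, -0.01, 1.614, 0.005, 1.111, -0.053], TCP at [137.483, 609.669, 194.525] pointing down, gripper open.
Joint ranges: [-2.81, 2.81], [-0.39, 2.02], [-1.27, 1.25], [0.06, 2.57], [-1.19, 4.33], [0.19, 2], [-2.82, 2.82]. Speed limits (rad/s): [1.89, 1.89, 2.39, 2.39, 3.01, 3.01, 3.01].

## Interface

Orientations are given as a unit quaternion [w, x, y, z].
In Python, from plant import observe, cams, order gives the robot as it stands.
- The arm moves only by the tool servo_tool, never from a script. Its argument "deltas" is a list of rows, each an object with "gripper": the opening, from 0 (shut) to 1 (fully open); "linear": the shift along the tool's x, y, z each as a share of 0.2 m, from -1 to 1, a list of three; "spin": the turn about the tool's z as a share of pi/2 rad, from -1 to 1. A call has 1 to 8 rows; each row is the pose to reach, as a shift and turn from the pose commanded when the call began, along the tool's axes at that moment; what a row does not reach only later rows make up. A row lasts 1/12 s, in which the tool goes at most 41.7 mm and 7.16 degrees, less where a joint would pass 70% of its speed; a pose out of reach is approached as far as the arm can. A call with a number of a shift or a turn outside -1 to 1 is refused whole. A call with a gripper value outside its range is refused whole. The fingers move at their own pace and stop on an object; "newtons" is the grip in N (left out, the last holds). Time passes only in rows, so rows that repeat a pose let the fingers close. It gives the time, the measured TCP pose, the force, the opening and the grip force at its end, in the units of the state.
- observe(): the state, without advancing time (a new reading comes with each control period).
- cams.get_image(name): name is "scene" or "top"; returns (picture, depth): 480x640x3 uint8, red, green, blue; 480x640 float32, mm along the optical axis (not along the pixel's ray), 0 where there is no reading.
- cams.get_calibration(name): a dict with "vertical_fov" (degrees; the focal length in pixels is half the picture's height over the tangent of half this angle, whatever the lens; pixels are square), "cx", "cy" (the principal point, pixels), "origin" and "orientation" of the camera in the world. Camera axes: x right, y down, z forward; pixel columns grow to the right and rows downward; lengths in mm; the calibration is good to about 2 mm. A picture is of the moment at which its call begins. get_calibration takes no time and is no camera call.
- order.hand_in(): hands the job in; it is judged then, once.
Trained networks look in the newest picture that a camera, given by its name, has taken for a name from the list of things; names that differ only in an ending like _2 or _b are one class to them, and where a whole thing is asked for, a point or a joint stands for the part that bears it (a point fixed in the world has none). Each returns a list of dicts, best first, with "score" (0 to 1); they miss things now and then, are a little off and sometimes report something else, mostly with a low value. They report only what shows in the picture. A call takes as long as a camera call. They do not tell look-alikes from the thing itself.
- cams.look_for(camera, label): "position" ([row, column] in pixels, amid what is visible of it).
- cams.cut_out(camera, label): "mask" (480x640 bool, what is visible of it) and "position" ([row, column] in pixels, amid what is visible of it).
- cams.pinpoint(camera, label): "position" ([row, column] in pixels: a listed point, or the origin of a listed thing).
The state is a dict: "t": time; "joint_positions": joint angles; "joint_velocities": joint speeds; "tau": joint torques, N m; "tool_pos": TCP position; "ee_rot": TCP orientation; "force": force on the tool from outside, world axes, zero at the start; "moment": the same for the moment, N m; "opening": finger opening in mm; "grip_force": force on a finger pad.
Only numpy, scipy, OpenCV 4.12 (cv2) and the standard library are available. Lean on these libraries where they do the work, as an engineer would, in place of code of your own. Each camera call takes 0.05 s, during which the arm holds its last target. There are 200 camera calls.

## Task

Lift the lid off the plywood seasoning box by its knob and lay it flat on the cork mat. Then take the moisture wand from its dock, aim it squarely at the middle of the sloping face of the wood sample inside the box, and hold its sprung tip against the wood steadily for two seconds, pressed about half way in and never to its stop. Put the wand back upright in its dock, leave the lid on the mat, and leave the glue bottle, wooden bowl and screw organiser where they are.

Things in the scene. Friction and masses are not known exactly. Their poses are not given: they have to be found in the camera images.
- crate: Seasoning box of plywood, fixed, open on top: 150 x 150 mm, 115 mm tall, walls 9 mm, packing floor at 35 mm. Origin: centre of its underside; z up. In its middle is a fixed wood sample: a board 70 x 70 x 26 mm, propped so that its upper face slopes 25 degrees, looking up and to the box's -x side. The centre of that face is on the box's vertical centre line.
- crate_slope (a point): Centre of the box's mouth, 115 mm above the bench. Its z axis is the outward normal of the sample's sloping face, 25 degrees from vertical; its y axis is the box's. The middle of the face is straight below this point, 25 to 50 mm down: the depth differs from sample to sample and is not reported, so find it by touch.
- lid: Loose square lid of plywood, 164 x 164 mm, 16 mm tall without its knob: an 8 mm plate with an 8 mm deep, 4 mm thick skirt that fits around the outside of the box with 3 mm play. About 0.3 kg. Origin: centre of the skirt's lower edge; z up. On the box its origin is 107 mm above the bench; lying on the mat, 4 mm.
- lid_knob (a point): Centre of the lid's round dark wooden knob, 40 mm above the lid's origin, where to grip. The knob is 30 mm across from 28 to 52 mm above the lid's origin, on a thinner neck; its top is at 56 mm.
- mat: Cork mat, fixed, 200 x 200 mm, 4 mm thick, place for the lid. Origin: centre of its underside, on the bench.
- dock: Wand dock, fixed: base 100 x 100 x 10 mm, two side cheeks and a grey top plate 90 x 90 mm with a round hole 34 mm across in its middle; top of the plate 105 mm above the bench. Origin: centre of its underside; z up, the hole is on its z axis.
- wand: Moisture wand, loose, about 0.25 kg, hanging upright, tip down, in the dock's hole by its collar. Origin: on its axis at the lower end of the grey nose; z from tip to handle. Nose 22 mm across, z 0 to 66 mm; collar 52 mm across, 66 to 74; black handle 40 mm (x) by 28 mm (y), 74 to 140; steel plunger 12 mm across, down to z = -18. In the dock the origin is 39 mm above the bench.
- probe_tip (a point): End of the wand's sprung steel plunger, on the wand's axis, 18 mm below the wand's origin when not pressed.
- probe (a joint): How far the plunger is pressed into the wand, m: 0 free, 0.014 at its stop; spring 0.5 N per mm with 0.5 N preload (about 4 N half way in).
- glue: Glue bottle, white, 60 mm across, 160 mm tall, loose bystander. Origin: centre of its underside.
- bowl: Turned wooden bowl, loose bystander, 140 mm across, 55 mm tall. Origin: centre of its underside.
- organiser: Open black screw organiser, loose bystander, 110 x 170 mm, 45 mm tall. Origin: centre of its underside.
There are look-alikes about, which are no part of the job. What is shaped like the dock but orange is not meant. What is shaped like the crate but purple is not meant.

How it is judged:
By the outcome, as a careful person would: the job done as asked, in the order asked, and still so for the second after the job is handed in, with the robot touching nothing.
It also fails if it takes over 72 s, if anything falls off the work surface, if the arm or the gripper's body presses on something with over 40 N, if the wrist force passes 120 N, or if a joint passes its speed limit or range.

## Working session

There is one attempt and no reset: what is moved stays moved. The work goes in short steps, Python scripts to look and compute and a tool call to move; the robot and the scene stay as the last step left them, time stands still between calls to the robot, and variables do not carry over. Pictures are saved under pics/ and viewed, at most 10 in all, crops included, and the job is handed in when it is done.

Besides the shell and the picture viewer there is one more tool, called after "Request:" as name(argument=value, ...), one argument or row to a line, values as JSON. servo_tool: Moves the arm, as the interface text tells. Its arguments: {"type":"object","properties":{"deltas":{"type":"array","items":{"type":"object","properties":{"gripper":{"type":"number"},"linear":{"type":"array","items":{"type":"number"}},"spin":{"type":"number"}}}},"newtons":{"type":"number"}},"required":["deltas"]}

```bash
ls; mkdir -p pics
cat > h.py <<'E'
import numpy as np, cv2
from scipy.spatial.transform import Rotation as R
from plant import observe, cams, order
def rot(q): return R.from_quat([q[1],q[2],q[3],q[0]]).as_matrix()
def cal(n):
    c=cams.get_calibration(n); f=240/np.tan(np.radians(c['vertical_fov'])/2)
    return f,c['cx'],c['cy'],np.array(c['origin'],float),rot(c['orientation'])
def ray(n,p):
    f,cx,cy,o,M=cal(n); return o,M@np.array([(p[1]-cx)/f,(p[0]-cy)/f,1])
def atz(n,p,z):
    o,d=ray(n,p); return o+d*(z-o[2])/d[2]
def cloud(n,D):
    f,cx,cy,o,M=cal(n); r,c=np.mgrid[:480,:640]
    return np.stack([(c-cx)/f*D,(r-cy)/f*D,D],-1)@M.T+o
def save(fn,im): cv2.imwrite(fn,cv2.cvtColor(im,cv2.COLOR_RGB2BGR))
E
python3 - <<'E'
from h import *
np.set_printoptions(precision=1,suppress=True)
for n in('scene','top'):
    im,D=cams.get_image(n); save(f'pics/{n}0.png',im); np.save(f'{n}0.npy',D); f,cx,cy,o,M=cal(n); print(n,f,cx,cy,o,M[:,2])
    for l in('lid_knob','crate','mat','dock','wand','crate_slope'):
        print(l,[(round(d['score'],2),np.round(d['position'],1)) for d in cams.pinpoint(n,l)])
s=observe(); print(s)
E
```

```text
pics
scene 436.52592797756205 325.1828240221266 242.96105007920872 [1315.7 -180.4 1038.7] [-0.7  0.1 -0.7]
lid_knob [(0.97, array([259. , 362.6]))]
crate [(0.69, array([293.9, 357.6])), (0.56, array([199.4, 425.4]))]
mat [(0.89, array([257.5, 447.9]))]
dock [(0.97, array([239.7, 307.9])), (0.87, array([269.3, 255.4])), (0.8, array([282.4, 204.3]))]
wand [(0.94, array([260.9, 254.2])), (0.51, array([269.3, 360.7]))]
crate_slope [(0.91, array([175.4, 433.2])), (0.51, array([289. , 357.9]))]
top 600.3071481725159 329.88316451280235 242.6227096808451 [ 200.8  -53.5 1756.8] [ 0.2 -0.  -1. ]
lid_knob [(0.59, array([206.4, 294.9]))]
crate [(0.91, array([347.9, 188.3]))]
mat [(0.85, array([258.6, 199.3]))]
dock [(0.94, array([290.2, 339.7])), (0.91, array([256.7, 396.8])), (0.9, array([247.2, 456.9]))]
wand [(0.76, array([248.7, 400.2])), (0.65, array([164.5, 394.3]))]
crate_slope []
{'t': 0.7, 'joint_positions': array([-1.4,  0.4, -0. ,  1.6,  0. ,  1.1, -0.1]), 'joint_velocities': array([-0., -0.,  0., -0., -0.,  0., -0.]), 'tau': array([ -0. , -85.1,   0.6, -42.6,  -0. ,   0. ,   0. ]), 'tool_pos': array([137.5, 609.7, 194.5]), 'ee_rot': array([ 0. ,  0.1,  1. , -0. ]), 'force': array([-0.1,  0.4,  0.9]), 'moment': array([ 0., -0.,  0.]), 'grip_force': 0.0, 'opening': 93.65004883489006}
```

View pics/scene0.png

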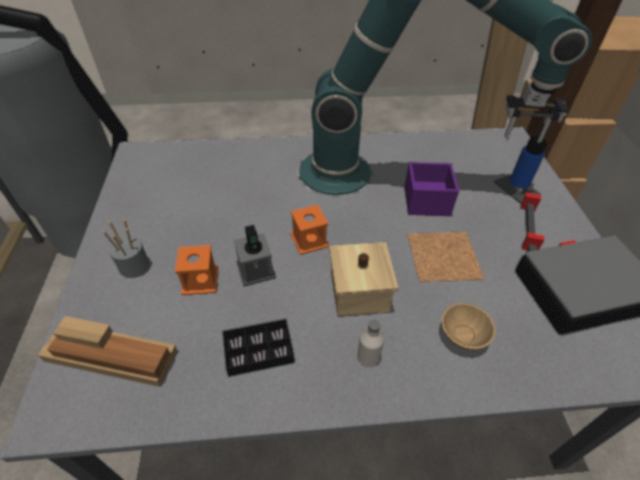

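View pics/top0.png

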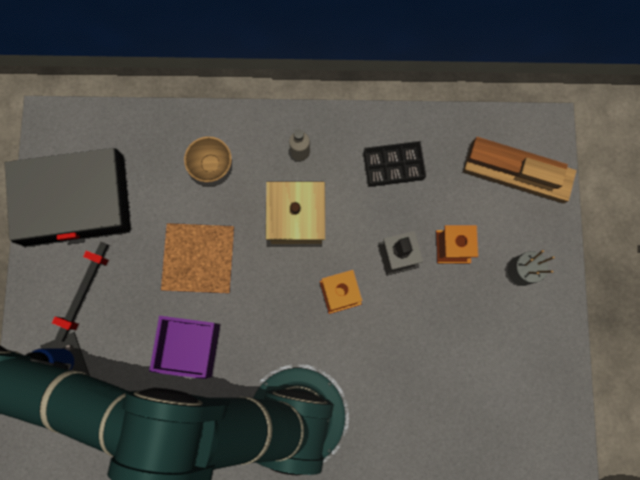

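The plywood box with its lid is at scene (268,362) and top (209,295); the look-alike is the purple open box at scene (190,432) and top (347,185). The grey dock with the wand is at scene (262,254) and top (250,403); the look-alikes are the orange docks at scene (230,310) and (270,197). I choose the plywood box and the grey dock. The mat is at scene (257,446).

Run:
```python
from h import *
np.set_printoptions(precision=1,suppress=True)
def rect(P,m,name):
    p=P[m][:,:2].astype(np.float32); print(name,len(p),cv2.minAreaRect(p),'med',np.median(P[m],0),'min',P[m].min(0),'max',P[m].max(0))
A={}
for n in('top','scene'):
    D=np.load(n+'0.npy'); P=cloud(n,D); im=cv2.imread(f'pics/{n}0.png'); hsv=cv2.cvtColor(im,cv2.COLOR_BGR2HSV); z=P[...,2]
    r,c=np.mgrid[:480,:640]
    def win(r0,r1,c0,c1): return (r>=r0)&(r<r1)&(c>=c0)&(c<c1)&(D>0)
    W=dict(top=dict(lid=(170,255,255,340),mat=(215,300,150,245),dock=(220,280,375,428)),scene=dict(lid=(235,320,320,405),mat=(225,290,400,490),dock=(215,290,228,280)))[n]
    print(n,'bench z',np.median(z[D>0]))
    rect(P,win(*W['lid'])&(abs(z-123)<5),'lid')
    rect(P,win(*W['lid'])&(z>140),'knob')
    b=hsv[...,1]>110
    rect(P,win(*W['mat'])&b&(abs(z-4)<8),'mat')
    rect(P,win(*W['dock'])&(abs(z-105)<5),'plate')
    rect(P,win(*W['dock'])&(abs(z-113)<3),'collar')
    rect(P,win(*W['dock'])&(abs(z-179)<6),'handletop')
    if n=='top': k=im[170:290,260:440]
    else: k=im[200:320,220:400]
    A[n]=cv2.resize(k,None,fx=2.2*2,fy=2.2*2,interpolation=cv2.INTER_CUBIC)[:528]
cv2.imwrite('pics/crop1.png',np.hstack([cv2.resize(A['top'],(400,267)),cv2.resize(A['scene'],(400,267))]))
print('knob',atz('scene',(259,362.6),147),atz('top',(206.4,294.9),147))
print('crate',atz('scene',(293.9,357.6),0))
print('mat',atz('scene',(257.5,447.9),0),atz('top',(258.6,199.3),0))
print('dock',atz('scene',(269.3,255.4),0),atz('top',(256.7,396.8),0))
print('wand',atz('scene',(260.9,254.2),39),atz('top',(248.7,400.2),39))
print(rot(observe()['ee_rot']))
```

```text
top bench z -0.23553087779305315
lid 2593 ((571.7092895507812, 10.44024658203125), (164.27627563476562, 163.4115447998047), 0.5291553735733032) med [569.    9.3 123.4] min [488.9 -71.7 118. ] max [654.5  92.3 128. ]
knob 105 ((571.8399047851562, 11.067665100097656), (27.73165512084961, 27.978931427001953), 89.09465026855469) med [570.2  10.7 162.2] min [557.8  -2.8 140.3] max [585.9  24.9 169.7]
mat 4223 ((452.6211853027344, 298.84619140625), (199.2568817138672, 198.69439697265625), 88.09073638916016) med [451.  297.9   4.5] min [351.5 196.8  -4. ] max [553.3 400.4  12. ]
plate 573 ((466.32049560546875, -291.2859802246094), (90.14005279541016, 91.81219482421875), 14.552288055419922) med [ 456.6 -290.4  105.3] min [ 411.4 -346.   100. ] max [ 518.6 -239.5  110. ]
collar 163 ((465.40032958984375, -290.3189392089844), (88.50852966308594, 89.50992584228516), 14.91694164276123) med [ 460.8 -280.3  111.9] min [ 415.8 -341.6  110. ] max [ 517.8 -236.2  115.9]
handletop 132 ((467.8203125, -288.66314697265625), (40.91259765625, 28.666868209838867), 14.643951416015625) med [ 467.1 -287.5  179.
[... 789 characters left out ...]
.7 -342.8  100.2] max [ 516.7 -237.2  110. ]
collar 72 ((470.1640625, -285.14459228515625), (42.80732345581055, 50.91158676147461), 13.667396545410156) med [ 476.  -289.9  111.9] min [ 444.6 -310.3  110.1] max [ 493.1 -261.8  115.6]
handletop 115 ((465.7160339355469, -286.7004699707031), (40.86941146850586, 28.09211540222168), 15.38758659362793) med [ 467.4 -286.3  177.6] min [ 445.4 -303.2  173.3] max [ 488.9 -269.5  183.3]
knob [570.2   9.7 147. ] [576.5   9.1 147. ]
crate [578.7   5.9   0. ]
mat [462.6 310.9   0. ] [450.2 293.3   0. ]
dock [ 462.1 -291.6    0. ] [ 461.2 -289.4    0. ]
wand [ 461.5 -291.3   39. ] [ 479.1 -294.4   39. ]
[[-1.   0.2  0. ]
 [ 0.2  1.  -0. ]
 [-0.  -0.  -1. ]]
```

View pics/crop1.png

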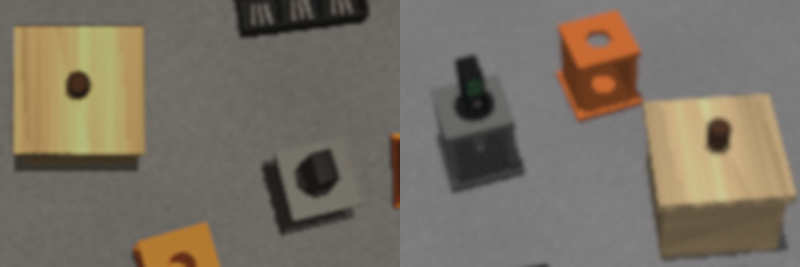

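The crop confirms the plywood box with its knobbed lid (knob at left (78,85)) and the grey dock holding the black wand (left (318,172)). Depth puts the heights as described: lid 123, plate 105, handle top 179.

```bash
cat >> h.py <<'E'
def go(*targets):
    """relative units for successive calls; targets (x,y,z,tool_y_yaw_deg or None)"""
    s=observe(); M=rot(s['ee_rot']); p=np.array(s['tool_pos'])
    print('at',p.round(1),'yaw',np.degrees(np.arctan2(M[1,1],M[0,1])).round(1),'zax',M[:,2].round(3),'t',round(s['t'],2),'F',np.round(s['force'],1),'j',np.round(s['joint_positions'],2),'open',round(s['opening'],1),'grip',round(s['grip_force'],1))
    for t in targets:
        d=M.T@(np.array(t[:3])-p)/200; y=np.arctan2(M[1,1],M[0,1]); sp=0
        if t[3] is not None:
            e=(np.radians(t[3])-y+np.pi)%(2*np.pi)-np.pi; sp=-e/(np.pi/2); M=R.from_euler('z',e).as_matrix()@M
        print(t,'linear',d.round(3),'spin',round(sp,3)); p=np.array(t[:3])
E
python3 - <<'E'
from h import *
go((290,440,250,90),(430,300,250,None),(572,110,230,None),(572,11,230,None),(572,11,154,None))
print('purple',atz('top',(347,188),0))
E
```

```text
at [137.5 609.7 194.5] yaw 77.3 zax [ 0. -0. -1.] t 0.7 F [-0.1  0.4  0.9] j [-1.39  0.42 -0.01  1.61  0.    1.11 -0.05] open 93.7 grip 0.0
(290, 440, 250, 90) linear [-0.931 -0.66  -0.277] spin -0.141
(430, 300, 250, None) linear [-0.7 -0.7  0. ] spin 0
(572, 110, 230, None) linear [-0.71 -0.95  0.1 ] spin 0
(572, 11, 230, None) linear [ 0.    -0.495  0.   ] spin 0
(572, 11, 154, None) linear [0.   0.   0.38] spin 0
purple [193.8840024  314.69607972   0.        ]
```

Request:
servo_tool(
  deltas=[
    {"linear":[-0.93,-0.66,-0.28],"spin":0.64,"gripper":1},
    {"linear":[-0.93,-0.66,-0.28],"spin":0.64},
    {"linear":[-0.93,-0.66,-0.28],"spin":0.64},
    {"linear":[-0.93,-0.66,-0.28],"spin":0.64},
    {"linear":[-0.93,-0.66,-0.28],"spin":0.64},
    {"linear":[-0.93,-0.66,-0.28],"spin":0.64},
    {"linear":[-0.93,-0.66,-0.28],"spin":0.64},
    {"linear":[-0.93,-0.66,-0.28],"spin":0.64},
  ],
)

```text
invalid input
```

Run:
```python
from h import *
go((430,300,250,0),(572,110,230,None),(572,11,200,None),(572,11,154,None))
```

```text
at [137.5 609.7 194.5] yaw 77.3 zax [ 0. -0. -1.] t 0.7 F [-0.1  0.4  0.9] j [-1.39  0.42 -0.01  1.61  0.    1.11 -0.05] open 93.7 grip 0.0
(430, 300, 250, 0) linear [-1.767 -1.189 -0.277] spin 0.859
(572, 110, 230, None) linear [-0.95  0.71  0.1 ] spin 0
(572, 11, 200, None) linear [-0.495  0.     0.15 ] spin 0
(572, 11, 154, None) linear [0.   0.   0.23] spin 0
```

Request:
servo_tool(
  deltas=[
    {"gripper":1,"linear":[-0.93,-0.66,-0.28],"spin":0.64},
    {"gripper":1,"linear":[-0.93,-0.66,-0.28],"spin":0.64},
    {"gripper":1,"linear":[-0.93,-0.66,-0.28],"spin":0.64},
    {"gripper":1,"linear":[-0.93,-0.66,-0.28],"spin":0.64},
    {"gripper":1,"linear":[-0.93,-0.66,-0.28],"spin":0.64},
    {"gripper":1,"linear":[-0.93,-0.66,-0.28],"spin":0.64},
    {"gripper":1,"linear":[-0.93,-0.66,-0.28],"spin":0.64},
    {"gripper":1,"linear":[-0.93,-0.66,-0.28],"spin":0.64},
  ],
)

```text
t: 1.37
tool_pos: [291.4, 438.9, 251.4]
ee_rot: [-0.0, 0.577, 0.816, 0.001]
force: [-1.2, 0.5, -0.2]
opening: 94.2
grip_force: 0.0
```

Run:
```python
from h import *
go((430,300,250,0),(572,110,230,None),(572,11,200,None),(572,11,154,None))
```

```text
at [291.4 438.9 251.4] yaw 19.5 zax [ 0.001  0.001 -1.   ] t 1.37 F [-1.2  0.5 -0.2] j [-1.25  0.19  0.23  1.8  -0.05  1.16 -0.66] open 94.2 grip 0.0
(430, 300, 250, 0) linear [-0.886  0.422  0.007] spin 0.216
(572, 110, 230, None) linear [-0.95  0.71  0.1 ] spin 0
(572, 11, 200, None) linear [-0.495 -0.     0.15 ] spin 0
(572, 11, 154, None) linear [-0.   -0.    0.23] spin 0
```

Request:
servo_tool(
  deltas=[
    {"gripper":1,"linear":[-0.886,0.422,0],"spin":0.216},
    {"gripper":1,"linear":[-0.886,0.422,0],"spin":0.216},
    {"gripper":1,"linear":[-0.886,0.422,0],"spin":0.216},
    {"gripper":1,"linear":[-0.886,0.422,0],"spin":0.216},
    {"gripper":1,"linear":[-0.886,0.422,0],"spin":0.216},
  ],
)

```text
t: 1.78
tool_pos: [431.9, 299.4, 250.9]
ee_rot: [0.0, 0.705, 0.71, 0.0]
force: [0.9, 0.7, -0.3]
opening: 93.8
grip_force: 0.0
```

Request:
servo_tool(
  deltas=[
    {"gripper":1,"linear":[-0.95,0.71,0.1],"spin":0},
    {"gripper":1,"linear":[-0.95,0.71,0.1],"spin":0},
    {"gripper":1,"linear":[-0.95,0.71,0.1],"spin":0},
    {"gripper":1,"linear":[-0.95,0.71,0.1],"spin":0},
    {"gripper":1,"linear":[-0.95,0.71,0.1],"spin":0},
    {"gripper":1,"linear":[-0.95,0.71,0.1],"spin":0},
  ],
)

```text
t: 2.28
tool_pos: [575.2, 110.2, 230.5]
ee_rot: [0.0, 0.704, 0.71, -0.0]
force: [1.4, -0.5, -0.3]
opening: 93.9
grip_force: 0.0
```

Request:
servo_tool(
  deltas=[
    {"gripper":1,"linear":[-0.495,0,0.15],"spin":0},
    {"gripper":1,"linear":[-0.495,0,0.15],"spin":0},
    {"gripper":1,"linear":[-0.495,0,0.15],"spin":0},
    {"gripper":1,"linear":[-0.495,0,0.15],"spin":0},
    {"gripper":1,"linear":[-0.495,0,0.15],"spin":0},
  ],
)

```text
t: 2.7
tool_pos: [574.5, 13.7, 200.5]
ee_rot: [-0.0, 0.704, 0.71, -0.0]
force: [0.9, 0.5, -0.2]
opening: 93.7
grip_force: 0.0
```

Run:
```python
from h import *
go((572,11,154,0))
```

```text
at [574.5  13.7 200.5] yaw 0.4 zax [-0. -0. -1.] t 2.7 F [ 0.9  0.5 -0.2] j [-0.52  0.36  0.56  1.75 -0.21  1.09  0.12] open 93.7 grip 0.0
(572, 11, 154, 0) linear [-0.013 -0.013  0.232] spin 0.005
```

Request:
servo_tool(
  deltas=[
    {"gripper":1,"linear":[-0.013,-0.013,0.15],"spin":0},
    {"gripper":1,"linear":[-0.013,-0.013,0.232],"spin":0},
    {"gripper":1,"linear":[-0.013,-0.013,0.232],"spin":0},
    {"gripper":0,"linear":[-0.013,-0.013,0.232],"spin":0},
    {"gripper":0,"linear":[-0.013,-0.013,0.232],"spin":0},
    {"gripper":0,"linear":[-0.013,-0.013,0.232],"spin":0},
    {"gripper":0,"linear":[-0.013,-0.013,0.232],"spin":0},
    {"gripper":0,"linear":[-0.013,-0.013,0.232],"spin":0},
  ],
  newtons=35,
)

```text
t: 3.37
tool_pos: [572.4, 12.3, 154.9]
ee_rot: [0.0, 0.704, 0.711, 0.0]
force: [0.6, -0.0, 0.2]
opening: 64.3
grip_force: 0.0
```

Request:
servo_tool(
  deltas=[
    {"gripper":0,"linear":[0,0,0],"spin":0},
    {"gripper":0,"linear":[0,0,0],"spin":0},
    {"gripper":0,"linear":[0,0,0],"spin":0},
    {"gripper":0,"linear":[0,0,0],"spin":0},
    {"gripper":0,"linear":[0,0,0],"spin":0},
  ],
)

```text
t: 3.78
tool_pos: [572.0, 12.1, 154.2]
ee_rot: [0.0, 0.704, 0.711, -0.0]
force: [-0.5, -0.3, -0.2]
opening: 30.6
grip_force: 0.0
```

Request:
servo_tool(
  deltas=[
    {"gripper":0,"linear":[0,0,0],"spin":0},
    {"gripper":0,"linear":[0,0,0],"spin":0},
    {"gripper":0,"linear":[0,0,0],"spin":0},
    {"gripper":0,"linear":[0,0,-0.1],"spin":0},
    {"gripper":0,"linear":[0,0,-0.2],"spin":0},
    {"gripper":0,"linear":[0,0,-0.3],"spin":0},
    {"gripper":0,"linear":[0,0,-0.4],"spin":0},
    {"gripper":0,"linear":[0,0,-0.4],"spin":0},
  ],
)

```text
t: 4.45
tool_pos: [573.5, 11.9, 237.8]
ee_rot: [0.001, 0.704, 0.71, 0.002]
force: [-0.2, 0.4, -0.3]
opening: 0.7
grip_force: 0.0
```

Run:
```python
from h import *
go((453,180,234,-2),(453,299,150,-2),(453,299,53,-2))
im,D=cams.get_image('scene'); save('pics/scene1.png',im)
```

```text
at [573.5  11.9 237.8] yaw 0.5 zax [ 0.005  0.001 -1.   ] t 4.45 F [-0.2  0.4 -0.3] j [-0.53  0.32  0.57  1.71 -0.19  1.16  0.1 ] open 0.7 grip 0.0
(453, 180, 234, -2) linear [ 0.846 -0.595  0.017] spin 0.028
(453, 299, 150, -2) linear [ 0.594 -0.023  0.42 ] spin -0.0
(453, 299, 53, -2) linear [-0.    -0.002  0.485] spin -0.0
```

View pics/scene1.png

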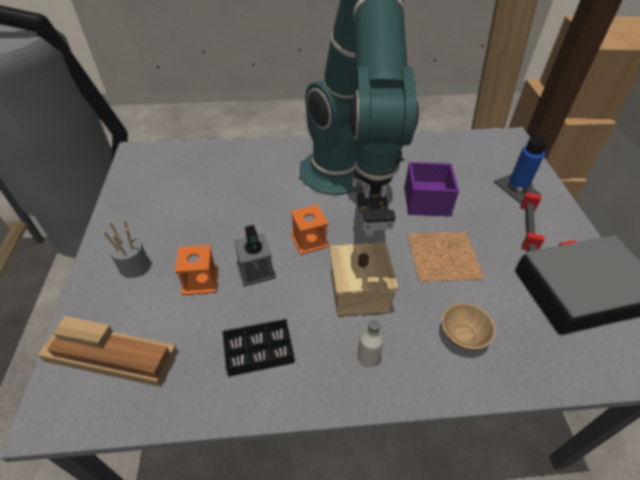

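The lid is still on the box (knob at (260,363)) and the fingers, at (215,378), closed on nothing. I'll check where the fingertips really appear.

Run:
```python
from h import *
np.set_printoptions(precision=1,suppress=True)
f,cx,cy,o,M=cal('scene')
for w in([573.5,12,213],[573.5,12,238],[572,11,163],[572,11,316]):
    c=M.T@(np.array(w)-o); print(w,'row,col',c[1]/c[2]*f+cy,c[0]/c[2]*f+cx)
im,D=cams.get_image('scene'); P=cloud('scene',D)
c=im[170:290,300:420]; 
it,Dt=cams.get_image('top'); Pt=cloud('top',Dt)
k=(P[...,2]>205)&(P[...,2]<240)&(P[...,0]>480); print('finger pts',k.sum(),P[k].min(0),P[k].max(0),np.median(P[k],0))
r,cc=np.where(k); print(r.min(),r.max(),cc.min(),cc.max())
for Q,n in((P,'scene'),(Pt,'top')):
    k=(abs(Q[...,0]-571)<25)&(abs(Q[...,1]-11)<25)&(Q[...,2]>128)&(Q[...,2]<175); print(n,k.sum(),Q[k].min(0) if k.any() else '',Q[k].max(0) if k.any() else '')
save('pics/crop2.png',np.hstack([cv2.resize(c,(400,400),interpolation=cv2.INTER_CUBIC),cv2.resize(it[140:260,240:360],(400,400),interpolation=cv2.INTER_CUBIC)]))
```

```text
[573.5, 12, 213] row,col 243.27015241368298 365.7878459084358
[573.5, 12, 238] row,col 236.59637971955473 366.65724121361797
[572, 11, 163] row,col 255.57697858731277 363.6721501736738
[572, 11, 316] row,col 213.85220390495488 369.0524385778924Traceback (most recent call last):
  File "<stdin>", line 9, in <module>
    return umr_minimum(a, axis, None, out, keepdims, initial, where)
ValueError: zero-size array to reduction operation minimum which has no identity
```

Run:
```python
from h import *
np.set_printoptions(precision=1,suppress=True)
im,D=cams.get_image('scene'); P=cloud('scene',D); it,Dt=cams.get_image('top')
for q in((195,375),(205,375),(215,378),(225,375),(235,370),(243,366),(250,364),(258,362),(263,363)): print(q,P[q])
save('pics/crop2.png',np.hstack([cv2.resize(im[160:280,310:430],(400,400),interpolation=cv2.INTER_CUBIC),cv2.resize(it[140:260,240:360],(400,400),interpolation=cv2.INTER_CUBIC)]))
```

```text
(195, 375) [582.4  16.5 384.5]
(205, 375) [593.9  16.6 364.4]
(215, 378) [645.9  12.1 382.9]
(225, 375) [660.1   4.7 366.9]
(235, 370) [583.3  17.4 253.7]
(243, 366) [488.1  34.6 119.2]
(250, 364) [515.4  24.5 120.4]
(258, 362) [577.9   5.8 160.4]
(263, 363) [583.1   8.9 145.7]
```

View pics/crop2.png

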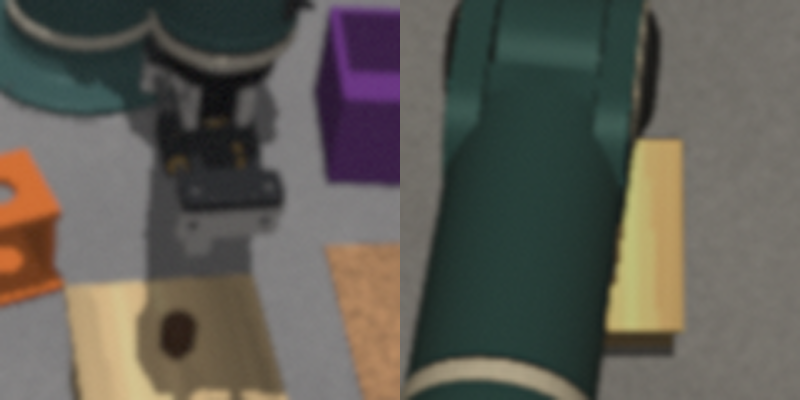

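Run:
```python
from h import *
np.set_printoptions(precision=1,suppress=True)
P=cloud('scene',np.load('scene0.npy')); z=P[...,2]
k=(z>140)&(z<330)&(abs(P[...,0]-137)<110)&(abs(P[...,1]-610)<110)
for a in range(140,330,10):
    m=k&(z>=a)&(z<a+10)
    if m.sum(): print(a,m.sum(),P[m].min(0)[:2],P[m].max(0)[:2])
print('now')
im,D=cams.get_image('scene'); P=cloud('scene',D); z=P[...,2]
k=(abs(P[...,0]-573)<110)&(abs(P[...,1]-12)<110)
for a in range(130,400,10):
    m=k&(z>=a)&(z<a+10)
    if m.sum(): print(a,m.sum(),P[m].min(0)[:2],P[m].max(0)[:2])
print(cams.pinpoint('scene','lid_knob')); go()
```

```text
140 61 [138.3 622.5] [191.4 685.2]
150 58 [130.2 622. ] [190.5 688.3]
160 110 [120.1 622.7] [191.9 699.3]
170 53 [130.7 622.6] [188.3 685.8]
180 54 [133.9 633. ] [183.3 683.3]
190 47 [145.6 632.4] [182.6 682.6]
200 117 [122.4 559.1] [186.1 691.2]
210 60 [123.3 550.9] [183.3 683. ]
220 30 [119.3 552.8] [162.3 669.4]
230 30 [114.4 551.6] [163.4 666.8]
240 36 [118.7 551.2] [165.4 669.8]
250 29 [113.5 552.2] [161.5 666.3]
260 33 [117.5 550.8] [165.2 667.4]
270 33 [115.9 552.3] [163.5 668.2]
280 34 [127.2 552.2] [164.4 671.6]
290 11 [138.3 558.9] [163.5 666.7]
300 59 [ 93.8 525.8] [189.5 683.3]
310 161 [ 91.6 525.6] [189.4 683.8]
320 146 [ 87.1 520.4] [191.6 689.7]
now
130 12 [577.8  -0.6] [585.4  24. ]
140 28 [571.2  -3.3] [586.5  23.6]
150 40 [559.6  -4. ] [585.8  25.7]
160 59 [559.5  -2.1] [586.4  24.6]
240 2 [568.2   5.1] [570.6   5.3]
250 19 [569.3   4.6] [585.9  22.9]
260 20 [582.4   6.1] [586.5  23.7]
270 2 [586.2  10. ] [587.   12.7]
330 3 [648.4  20.6] [650.3  27.5]
340 104 [497.8 -19.9] [654.5  48.6]
350 216 [495.1 -20.4] [654.5  48.6]
360 230 [490.5 -20.3] [660.4  48.1]
370 169 [486.8 -20.4] [661.9  49. ]
380 572 [488.  -20.1] [662.4  48.8]
390 80 [557.2  -7.9] [591.8  37.5]
[{'position': [263.1, 364.4], 'score': 0.93}, {'position': [335.6, 458.8], 'score': 0.37}]
at [571.7  12.1 233.4] yaw 0.6 zax [-0. -0. -1.] t 4.8 F [-0.9 -0.5 -0.3] j [-0.5  0.3  0.6  1.7 -0.2  1.2  0.1] open 0.7 grip 0.0
```

The depth cloud shows the gripper body and fingertips sitting about 34 mm higher than the reported TCP implies, in both poses: body bottom at TCP+105 instead of +72, tips at about TCP+9 instead of −25. The x and y values agree. The tips therefore closed just above the knob, and nothing was touched. From here I subtract 34 mm from my z targets.

Request:
servo_tool(
  deltas=[
    {"gripper":1,"linear":[0,0,0],"spin":0},
    {"gripper":1,"linear":[0,0,0],"spin":0},
    {"gripper":1,"linear":[0,0,0.05],"spin":0},
    {"gripper":1,"linear":[0,0,0.1],"spin":0},
    {"gripper":1,"linear":[0,0,0.15],"spin":0},
    {"gripper":1,"linear":[0,0,0.2],"spin":0},
    {"gripper":1,"linear":[0,0,0.25],"spin":0},
    {"gripper":1,"linear":[0,0,0.3],"spin":0},
  ],
)

```text
t: 5.47
tool_pos: [571.8, 12.1, 172.9]
ee_rot: [-0.0, 0.704, 0.711, -0.0]
force: [0.1, 0.1, 0.1]
opening: 50.6
grip_force: 0.0
```

Request:
servo_tool(
  deltas=[
    {"gripper":1,"linear":[0,0,0.1],"spin":0},
    {"gripper":1,"linear":[0,0,0.2],"spin":0},
    {"gripper":1,"linear":[0,0,0.24],"spin":0},
    {"gripper":1,"linear":[0,0,0.24],"spin":0},
  ],
)

```text
t: 5.8
tool_pos: [570.9, 12.0, 124.2]
ee_rot: [-0.001, 0.704, 0.71, -0.001]
force: [0.4, 0.1, 0.6]
opening: 77.3
grip_force: 0.0
```

Run:
```python
from h import *
go()
np.set_printoptions(precision=1,suppress=True)
im,D=cams.get_image('scene'); P=cloud('scene',D); z=P[...,2]
k=(abs(P[...,0]-573)<110)&(abs(P[...,1]-12)<110)
for a in range(126,250,8):
    m=k&(z>=a)&(z<a+8)
    if m.sum(): print(a,m.sum(),P[m].min(0)[:2],P[m].max(0)[:2])
save('pics/crop3.png',cv2.resize(im[160:310,300:450],(600,600),interpolation=cv2.INTER_CUBIC))
```

```text
at [570.9  12.  124.2] yaw 0.5 zax [-0.003 -0.001 -1.   ] t 5.8 F [0.4 0.1 0.6] j [-0.49  0.44  0.53  1.83 -0.27  0.94  0.17] open 77.3 grip 0.0
126 33 [495.7 -64.3] [653.8  90.3]
134 15 [571.7  -2.5] [612.2  12.8]
142 22 [572.6  -3.2] [622.6  24. ]
150 23 [570.9  -4.1] [623.8  23.4]
158 14 [572.3  -1.6] [622.5  22.5]
166 18 [529.7   4.9] [624.6  24.1]
174 19 [619.5   5.2] [624.5  23.7]
182 19 [530.9   4.7] [623.3  22.5]
190 15 [530.1   6.5] [623.8  24. ]
198 4 [527.3   4.7] [625.   13.2]
230 51 [495.1 -19.6] [654.   47.1]
238 87 [492.9 -20.2] [655.   48.3]
246 118 [498.1 -20. ] [654.5  48.1]
```

View pics/crop3.png

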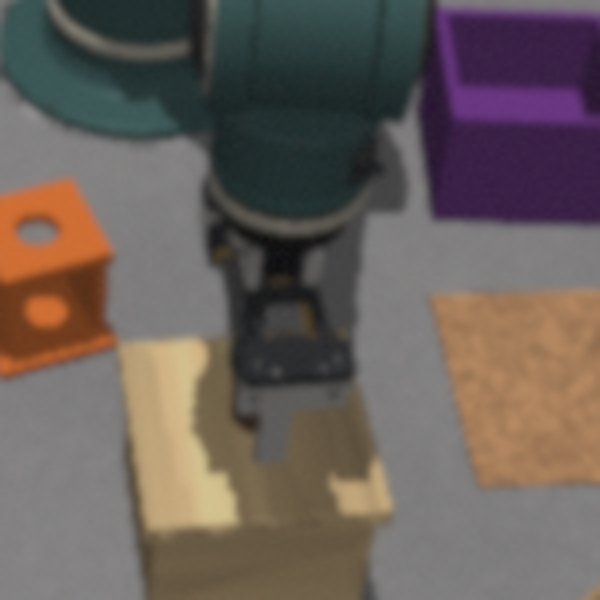

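The front finger (crop (270,430)) now hangs beside the knob, with its tip at z≈134. Closing.

Request:
servo_tool(
  deltas=[
    {"gripper":0,"linear":[0,0,0.01],"spin":0},
    {"gripper":0,"linear":[0,0,0.01],"spin":0},
    {"gripper":0,"linear":[0,0,0.01],"spin":0},
    {"gripper":0,"linear":[0,0,0.01],"spin":0},
    {"gripper":0,"linear":[0,0,0.01],"spin":0},
    {"gripper":0,"linear":[0,0,0.01],"spin":0},
    {"gripper":0,"linear":[0,0,0.01],"spin":0},
    {"gripper":0,"linear":[0,0,0.01],"spin":0},
  ],
  newtons=35,
)

```text
t: 6.52
tool_pos: [572.0, 12.1, 124.2]
ee_rot: [0.0, 0.704, 0.711, -0.0]
force: [0.1, 0.1, -0.7]
opening: 34.5
grip_force: 0.0
```

Request:
servo_tool(
  deltas=[
    {"gripper":0,"linear":[0,0,0],"spin":0},
    {"gripper":0,"linear":[0,0,0],"spin":0},
    {"gripper":0,"linear":[0,0,0],"spin":0},
  ],
)

```text
t: 6.77
tool_pos: [571.8, 12.1, 124.2]
ee_rot: [-0.0, 0.704, 0.711, -0.0]
force: [-3.7, 0.1, 3.6]
opening: 29.3
grip_force: 35.0
```

Gripped (29.3 mm, 35 N). Lift.

Request:
servo_tool(
  deltas=[
    {"gripper":0,"linear":[0,0,-0.05],"spin":0},
    {"gripper":0,"linear":[0,0,-0.1],"spin":0},
    {"gripper":0,"linear":[0,0,-0.2],"spin":0},
    {"gripper":0,"linear":[0,0,-0.3],"spin":0},
    {"gripper":0,"linear":[0,0,-0.35],"spin":0},
    {"gripper":0,"linear":[0,0,-0.35],"spin":0},
  ],
)

```text
t: 7.27
tool_pos: [573.3, 12.1, 196.8]
ee_rot: [0.001, 0.704, 0.711, 0.002]
force: [0.8, 0.3, -2.1]
opening: 28.9
grip_force: 35.0
```

Run:
```python
from h import *
go((453,180,194,-2),(453,299,124,-2),(453,299,25,-2))
im,D=cams.get_image('scene'); P=cloud('scene',D); k=(abs(P[...,0]-572)<90)&(abs(P[...,1]-11)<90)&(P[...,2]>100)&(P[...,2]<215)
print(np.histogram(P[k][:,2],bins=range(100,215,8)))
```

```text
at [573.3  12.1 196.8] yaw 0.6 zax [ 0.004  0.001 -1.   ] t 7.27 F [ 0.8  0.3 -2.1] j [-0.52  0.36  0.56  1.76 -0.21  1.08  0.12] open 28.9 grip 35.0
(453, 180, 194, -2) linear [ 0.845 -0.593  0.012] spin 0.028
(453, 299, 124, -2) linear [ 0.594 -0.022  0.35 ] spin -0.0
(453, 299, 25, -2) linear [-0.    -0.002  0.495] spin -0.0
(array([ 126,  291,   41,    0,    0,    0,    0,    0,    0,   21,  149,
       1843,  609,    9]), array([100, 108, 116, 124, 132, 140, 148, 156, 164, 172, 180, 188, 196,
       204, 212]))
```

Request:
servo_tool(
  deltas=[
    {"gripper":0,"linear":[0.2,-0.14,0],"spin":0.028},
    {"gripper":0,"linear":[0.37,-0.26,0],"spin":0.028},
    {"gripper":0,"linear":[0.54,-0.38,0],"spin":0.028},
    {"gripper":0,"linear":[0.7,-0.5,0],"spin":0.028},
    {"gripper":0,"linear":[0.85,-0.593,0],"spin":0.028},
    {"gripper":0,"linear":[0.85,-0.593,0],"spin":0.028},
  ],
)

```text
t: 7.82
tool_pos: [447.1, 187.2, 193.0]
ee_rot: [-0.001, 0.716, 0.698, -0.001]
force: [0.1, 0.8, -2.4]
opening: 29.3
grip_force: 35.0
```

Request:
servo_tool(
  deltas=[
    {"gripper":0,"linear":[0.15,-0.005,0.08],"spin":0},
    {"gripper":0,"linear":[0.3,-0.01,0.16],"spin":0},
    {"gripper":0,"linear":[0.45,-0.015,0.25],"spin":0},
    {"gripper":0,"linear":[0.55,-0.02,0.32],"spin":0},
    {"gripper":0,"linear":[0.594,-0.022,0.35],"spin":0},
    {"gripper":0,"linear":[0.594,-0.022,0.35],"spin":0},
    {"gripper":0,"linear":[0.594,-0.022,0.35],"spin":0},
  ],
)

```text
t: 8.4
tool_pos: [451.4, 298.7, 123.7]
ee_rot: [0.0, 0.719, 0.695, -0.001]
force: [0.3, -0.9, -2.2]
opening: 29.3
grip_force: 35.0
```

Run:
```python
from h import *
go((453,299,30,-2),(453,299,21.5,-2))
```

```text
at [451.4 298.7 123.7] yaw -2.0 zax [-0.001 -0.001 -1.   ] t 8.4 F [ 0.3 -0.9 -2.2] j [-0.98  0.37  0.41  1.9  -0.18  0.91 -0.51] open 29.3 grip 35.0
(453, 299, 30, -2) linear [0.002 0.008 0.469] spin 0.0
(453, 299, 21.5, -2) linear [0.    0.    0.042] spin -0.0
```

Request:
servo_tool(
  deltas=[
    {"gripper":0,"linear":[0,0.008,0.13],"spin":0},
    {"gripper":0,"linear":[0,0.008,0.26],"spin":0},
    {"gripper":0,"linear":[0,0.008,0.36],"spin":0},
    {"gripper":0,"linear":[0,0.008,0.43],"spin":0},
    {"gripper":0,"linear":[0,0.008,0.47],"spin":0},
    {"gripper":0,"linear":[0,0.008,0.49],"spin":0},
    {"gripper":0,"linear":[0,0.008,0.508],"spin":0},
    {"gripper":0,"linear":[0,0.008,0.508],"spin":0},
  ],
)

```text
t: 9.07
tool_pos: [453.4, 299.5, 23.0]
ee_rot: [0.0, 0.719, 0.695, 0.0]
force: [-0.7, 0.1, -4.1]
opening: 28.8
grip_force: 35.0
```

Request:
servo_tool(
  deltas=[
    {"gripper":0,"linear":[0,0,0.006],"spin":0},
    {"gripper":0,"linear":[0,0,0.006],"spin":0},
  ],
)

```text
t: 9.23
tool_pos: [453.4, 299.9, 22.0]
ee_rot: [0.0, 0.719, 0.695, 0.001]
force: [1.2, 0.5, -2.6]
opening: 29.4
grip_force: 35.0
```

Request:
servo_tool(
  deltas=[
    {"gripper":1,"linear":[0,0,0],"spin":0},
    {"gripper":1,"linear":[0,0,0],"spin":0},
    {"gripper":1,"linear":[0,0,0],"spin":0},
    {"gripper":1,"linear":[0,0,0],"spin":0},
    {"gripper":1,"linear":[0,0,-0.1],"spin":0},
    {"gripper":1,"linear":[0,0,-0.3],"spin":0},
    {"gripper":1,"linear":[0,0,-0.5],"spin":0},
    {"gripper":1,"linear":[0,0,-0.7],"spin":0},
  ],
)

```text
t: 9.9
tool_pos: [452.8, 299.3, 163.1]
ee_rot: [0.0, 0.719, 0.695, -0.0]
force: [-0.4, 0.1, 0.2]
opening: 78.9
grip_force: 0.0
```

Run:
```python
from h import *
np.set_printoptions(precision=1,suppress=True)
go((520,120,210,-40),(500,-80,210,-75.4),(467,-288.5,210,-75.4),(467,-288.5,120,-75.4))
im,D=cams.get_image('scene'); P=cloud('scene',D); z=P[...,2]
k=(abs(P[...,0]-453)<110)&(abs(P[...,1]-299)<110)&(abs(z-20)<5); print(k.sum(),cv2.minAreaRect(P[k][:,:2].astype(np.float32)),np.median(z[k]))
# sample in box
k=(abs(P[...,0]-572)<63)&(abs(P[...,1]-11)<63)&(z<110)&(z>30)
q=P[k]; print(k.sum(), q.min(0),q.max(0))
c=k&(abs(P[...,0]-572)<28)&(abs(P[...,1]-11)<28); q=P[c]
A=np.c_[q[:,:2]-[571.6,10.9],np.ones(len(q))]; s=np.linalg.lstsq(A,q[:,2],rcond=None)[0]; print('plane',len(q),s,np.std(q[:,2]-A@s))
save('pics/scene4.png',np.hstack([cv2.resize(im[220:340,300:500],(800,480),interpolation=cv2.INTER_CUBIC)]))
```

```text
at [452.8 299.3 163.1] yaw -2.0 zax [-0. -0. -1.] t 9.9 F [-0.4  0.1  0.2] j [-1.   0.3  0.4  1.9 -0.2  1.  -0.5] open 78.9 grip 0.0
(520, 120, 210, -40) linear [-0.9  0.4 -0.2] spin 0.422
(500, -80, 210, -75.4) linear [-0.8  0.6  0. ] spin 0.393
(467, -288.5, 210, -75.4) linear [-0.4  1.   0. ] spin -0.0
(467, -288.5, 120, -75.4) linear [0.  0.  0.5] spin -0.0
1930 ((455.0704650878906, 299.0622253417969), (165.6092987060547, 168.89608764648438), 87.37861633300781) 19.271283476024166
751 [509.  -43.7  30.1] [607.   73.8  82.2]
plane 324 [ 0.   0.5 64.9] 2.1098231942885293
```

View pics/scene4.png

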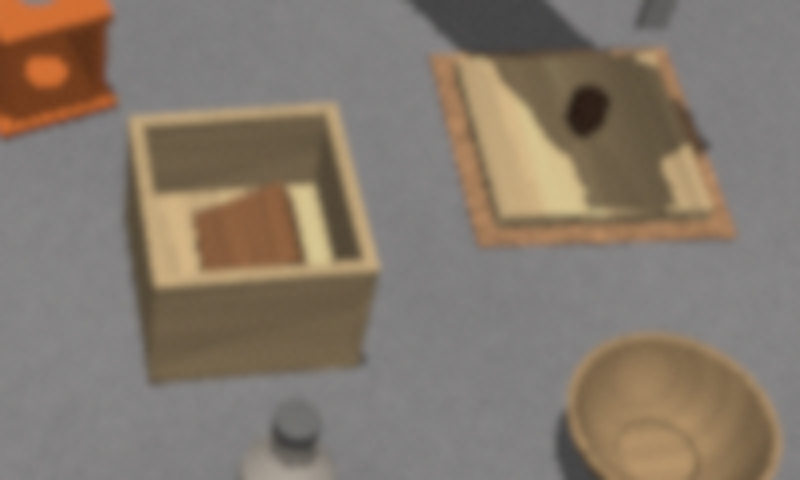

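The lid lies flat and centred on the mat (crop (585,130)). In the open box the sample (crop (250,228)) rises toward world +y with slope 0.466–0.5, so its face looks to −y. The middle of the face is at z≈65. Next, the wand.

Request:
servo_tool(
  deltas=[
    {"gripper":1,"linear":[-0.9,0.4,-0.24],"spin":0.42},
    {"gripper":1,"linear":[-0.9,0.4,-0.24],"spin":0.42},
    {"gripper":1,"linear":[-0.9,0.4,-0.24],"spin":0.42},
    {"gripper":1,"linear":[-0.9,0.4,-0.24],"spin":0.42},
    {"gripper":1,"linear":[-0.9,0.4,-0.24],"spin":0.42},
    {"gripper":1,"linear":[-0.9,0.4,-0.24],"spin":0.42},
  ],
)

```text
t: 10.45
tool_pos: [529.5, 110.2, 211.5]
ee_rot: [0.001, 0.909, 0.417, 0.001]
force: [0.7, -0.8, -0.4]
opening: 94.1
grip_force: 0.0
```

Request:
servo_tool(
  deltas=[
    {"gripper":1,"linear":[-0.75,0.56,0],"spin":0.39},
    {"gripper":1,"linear":[-0.75,0.56,0],"spin":0.39},
    {"gripper":1,"linear":[-0.75,0.56,0],"spin":0.39},
    {"gripper":1,"linear":[-0.75,0.56,0],"spin":0.39},
    {"gripper":1,"linear":[-0.75,0.56,0],"spin":0.39},
    {"gripper":1,"linear":[-0.75,0.56,0],"spin":0.39},
  ],
)

```text
t: 10.95
tool_pos: [516.3, -74.9, 209.9]
ee_rot: [0.001, 0.992, 0.125, 0.0]
force: [0.2, -0.2, -0.2]
opening: 94.3
grip_force: 0.0
```

Run:
```python
from h import *
go((475,-240,210,-75.4),(466.5,-288.8,205,-75.4),(466.5,-288.8,120,-75.4))
```

```text
at [516.3 -74.9 209.9] yaw -75.7 zax [ 0.001 -0.001 -1.   ] t 10.95 F [ 0.2 -0.2 -0.2] j [-0.63  0.29  0.85  1.87 -0.25  1.09 -1.  ] open 94.3 grip 0.0
(475, -240, 210, -75.4) linear [-0.404  0.749 -0.   ] spin -0.003
(466.5, -288.8, 205, -75.4) linear [-0.103  0.225  0.025] spin -0.0
(466.5, -288.8, 120, -75.4) linear [-0.    -0.001  0.425] spin -0.0
```

Request:
servo_tool(
  deltas=[
    {"gripper":1,"linear":[-0.507,0.974,0.02],"spin":0},
    {"gripper":1,"linear":[-0.507,0.974,0.02],"spin":0},
    {"gripper":1,"linear":[-0.507,0.974,0.02],"spin":0},
    {"gripper":1,"linear":[-0.507,0.974,0.02],"spin":0},
    {"gripper":1,"linear":[-0.507,0.974,0.02],"spin":0},
    {"gripper":1,"linear":[-0.507,0.974,0.02],"spin":0},
    {"gripper":1,"linear":[-0.507,0.974,0.02],"spin":0},
    {"gripper":1,"linear":[-0.507,0.974,0.02],"spin":0},
  ],
)

```text
t: 11.62
tool_pos: [469.9, -284.4, 205.2]
ee_rot: [-0.0, 0.991, 0.131, -0.0]
force: [1.1, 1.0, -0.0]
opening: 93.5
grip_force: 0.0
```

Run:
```python
from h import *
go((466.5,-288.8,120,-75.4))
it,Dt=cams.get_image('top'); P=cloud('top',Dt); z=P[...,2]
k=(abs(P[...,0]-572)<95)&(abs(P[...,1]-11)<95)&(abs(z-115)<6); print(k.sum(),cv2.minAreaRect(P[k][:,:2].astype(np.float32)),np.median(z[k]))
im,D=cams.get_image('scene'); P2=cloud('scene',D); z=P2[...,2]
k=(abs(P2[...,0]-572)<95)&(abs(P2[...,1]-11)<95)&(abs(z-115)<6); print(k.sum(),cv2.minAreaRect(P2[k][:,:2].astype(np.float32)))
for Q,n in((P,'top'),(P2,'scene')):
    c=(abs(Q[...,0]-571)<26)&(abs(Q[...,1]-11)<26)&(Q[...,2]<95)&(Q[...,2]>45); q=Q[c]
    A=np.c_[q[:,:2]-[571.5,10.9],np.ones(len(q))]; s=np.linalg.lstsq(A,q[:,2],rcond=None)[0]; print(n,'plane',len(q),s.round(3))
```

```text
at [ 469.9 -284.4  205.2] yaw -74.9 zax [-0.  0. -1.] t 11.62 F [ 1.1  1.  -0. ] j [-0.21  0.37  0.89  1.81 -0.32  1.11 -0.52] open 93.5 grip 0.0
(466.5, -288.8, 120, -75.4) linear [-0.022  0.017  0.426] spin 0.006
569 ((571.8146362304688, 11.269088745117188), (150.83287048339844, 148.3797607421875), 0.5439165830612183) 115.35310896779538
678 ((570.1038818359375, 11.455947875976562), (155.3390350341797, 151.32298278808594), 0.43251025676727295)
top plane 338 [8.000e-03 4.580e-01 6.691e+01]
scene plane 279 [-4.0000e-03  4.6300e-01  6.4755e+01]
```

Request:
servo_tool(
  deltas=[
    {"gripper":1,"linear":[-0.022,0.017,0.1],"spin":0.006},
    {"gripper":1,"linear":[-0.022,0.017,0.2],"spin":0.006},
    {"gripper":1,"linear":[-0.022,0.017,0.3],"spin":0.006},
    {"gripper":1,"linear":[-0.022,0.017,0.38],"spin":0.006},
    {"gripper":1,"linear":[-0.022,0.017,0.426],"spin":0.006},
    {"gripper":0.6,"linear":[-0.022,0.017,0.426],"spin":0.006},
    {"gripper":0.4,"linear":[-0.022,0.017,0.426],"spin":0.006},
    {"gripper":0,"linear":[-0.022,0.017,0.426],"spin":0.006},
  ],
  newtons=20,
)

```text
t: 12.38
tool_pos: [467.3, -288.7, 121.2]
ee_rot: [0.0, 0.992, 0.127, 0.001]
force: [0.1, -0.4, -0.3]
opening: 77.4
grip_force: 0.0
```

Request:
servo_tool(
  deltas=[
    {"gripper":0,"linear":[0,0,0],"spin":0},
    {"gripper":0,"linear":[0,0,0],"spin":0},
    {"gripper":0,"linear":[0,0,0],"spin":0},
    {"gripper":0,"linear":[0,0,0],"spin":0},
    {"gripper":0,"linear":[0,0,0],"spin":0},
    {"gripper":0,"linear":[0,0,0],"spin":0},
    {"gripper":0,"linear":[0,0,0],"spin":0},
    {"gripper":0,"linear":[0,0,0],"spin":0},
  ],
)

```text
t: 13.05
tool_pos: [466.6, -288.9, 120.2]
ee_rot: [0.0, 0.992, 0.127, -0.0]
force: [0.8, -0.6, 0.6]
opening: 28.4
grip_force: 19.7
```

Run:
```python
from h import *
go((466.5,-288.8,160,-75.4))
```

```text
at [ 466.6 -288.9  120.2] yaw -75.4 zax [-0. -0. -1.] t 13.05 F [ 0.8 -0.6  0.6] j [-0.14  0.48  0.82  1.9  -0.43  0.95 -0.44] open 28.4 grip 19.7
(466.5, -288.8, 160, -75.4) linear [-0.    -0.    -0.199] spin -0.0
```

Request:
servo_tool(
  deltas=[
    {"gripper":0,"linear":[0,0,-0.05],"spin":0},
    {"gripper":0,"linear":[0,0,-0.1],"spin":0},
    {"gripper":0,"linear":[0,0,-0.15],"spin":0},
    {"gripper":0,"linear":[0,0,-0.2],"spin":0},
    {"gripper":0,"linear":[0,0,-0.2],"spin":0},
    {"gripper":0,"linear":[0,0,-0.2],"spin":0},
  ],
  newtons=20,
)

```text
t: 13.55
tool_pos: [467.0, -288.7, 160.9]
ee_rot: [0.0, 0.992, 0.127, 0.001]
force: [0.7, 0.5, -3.0]
opening: 28.4
grip_force: 19.7
```

Run:
```python
from h import *
np.set_printoptions(precision=1,suppress=True)
go()
im,D=cams.get_image('scene'); P=cloud('scene',D); z=P[...,2]
k=(abs(P[...,0]-467)<45)&(abs(P[...,1]+289)<45)
print(np.c_[range(100,240,6),np.histogram(z[k],bins=range(100,246,6))[0]].T)
save('pics/scene5.png',cv2.resize(im[180:300,180:340],(800,600),interpolation=cv2.INTER_CUBIC))
```

```text
at [ 467.  -288.7  160.9] yaw -75.4 zax [ 0. -0. -1.] t 13.55 F [ 0.7  0.5 -3. ] j [-0.2  0.4  0.9  1.9 -0.4  1.  -0.5] open 28.4 grip 19.7
[[100 106 112 118 124 130 136 142 148 154 160 166 172 178 184 190 196 202
  208 214 220 226 232 238]
 [422  77  11   9   6   0   0  13  80  27  18  14  25  33  27  33  28  33
   36 111  35  19  15  20]]
```

View pics/scene5.png

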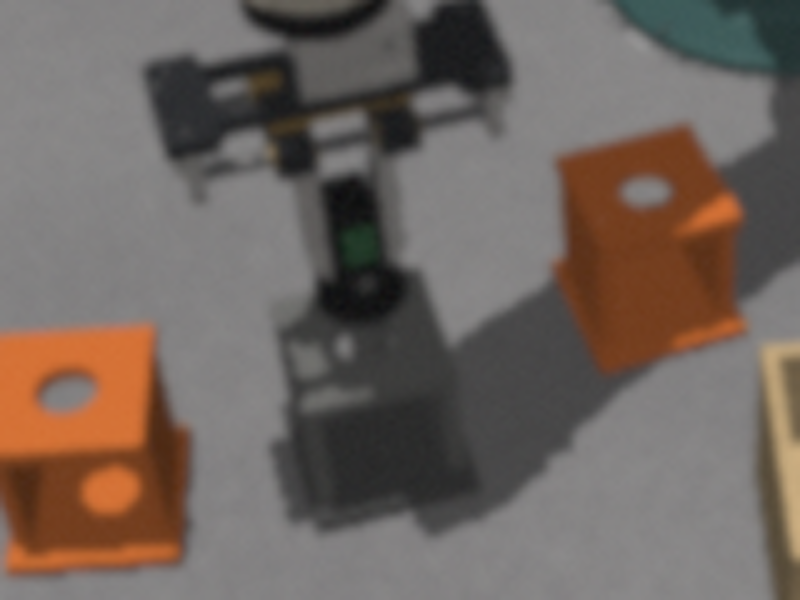

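The wand hangs in the gripper at crop (355,240), with its collar raised 40 mm above the plate (z≈151). The interface cannot tilt the tool, so I'll pivot the wand in the pads: hold it gently and lever its nose against the rim of the dock's hole.

Request:
servo_tool(
  deltas=[
    {"gripper":0,"linear":[-0.04,0,0],"spin":0},
    {"gripper":0,"linear":[-0.07,0,0],"spin":0},
    {"gripper":0,"linear":[-0.1,0,0],"spin":0},
    {"gripper":0,"linear":[-0.13,0,0],"spin":0},
    {"gripper":0,"linear":[-0.16,0,0],"spin":0},
    {"gripper":0,"linear":[-0.19,0,0],"spin":0},
    {"gripper":0,"linear":[-0.218,0,0],"spin":0},
    {"gripper":0,"linear":[-0.218,0,0],"spin":0},
  ],
  newtons=10,
)

```text
t: 14.27
tool_pos: [423.2, -300.2, 160.3]
ee_rot: [-0.0, 0.992, 0.126, -0.0]
force: [-0.3, -0.0, -3.0]
opening: 28.0
grip_force: 10.0
```

Run:
```python
from h import *
np.set_printoptions(precision=1,suppress=True)
go()
im,D=cams.get_image('scene'); P=cloud('scene',D); z=P[...,2]; s=observe(); M=rot(s['ee_rot'])
Q=(P-np.array(s['tool_pos']))@M
hsv=cv2.cvtColor(im,cv2.COLOR_RGB2HSV)
k=(abs(Q[...,1])<11)&(abs(Q[...,0])<60)&(z>115)&(z<260)&(D>0)
for a in range(115,260,6):
    m=k&(z>=a)&(z<a+6)
    if m.sum(): print(a,m.sum(),Q[m].min(0)[:2],Q[m].max(0)[:2],Q[m].mean(0)[0])
```

```text
at [ 423.2 -300.2  160.3] yaw -75.5 zax [-0.  0. -1.] t 14.27 F [-0.3 -0.  -3. ] j [-0.2  0.4  0.9  1.9 -0.3  1.  -0.4] open 28.0 grip 10.0
115 14 [ 32.9 -10.9] [45.1  7.7] 39.47478169032779
121 15 [25.  -6.5] [44.1  8.2] 37.26240637995405
127 17 [29.1 -9.7] [40.4  7.8] 34.75745774275039
133 12 [28.5 -9.9] [37.4  6.9] 33.07554227857803
139 4 [ 30.4 -10.4] [36.2  3.8] 32.53378710018935
145 1 [ 2.3 10.8] [ 2.3 10.8] 2.2600512909039425
151 9 [-4.4 -9.4] [46.2 11. ] 36.43453556302055
157 31 [ 33.2 -10.5] [46.6 10.6] 38.67010764574578
163 11 [32.3 -9.5] [37.1 10.1] 34.26008982194534
169 20 [28.3 -9.9] [37.   9.8] 32.47239583525102
175 14 [ 27.7 -10.4] [35.  10.7] 30.48058622466854
181 18 [ 25.2 -10.3] [32.5 10.4] 28.184903912932768
187 15 [ 22.3 -10.4] [30.8 10.5] 26.191177385283854
193 17 [20.7 -9.4] [29.4 10.2] 25.22837147320792
199 16 [ 19.5 -10.1] [27.4 10.9] 22.64748209256925
205 28 [-19.4 -10.7] [24.6 10.3] 9.794309382959165
211 29 [-16.3 -10.7] [21.2  8.9] 7.253947885255454
217 37 [ -1.  -10.5] [20.7 10.9] 11.388034795830393
223 2 [16.7  2.2] [17.7  7.6] 17.200376486729056
```

```bash
cat >> h.py <<'E'
def tilt(n=3,zlo=-5,zhi=40,off=(15,55)):
    """fit handle/front face in tool frame: returns angle of face from vertical, x of the face at TCP height"""
    s=observe(); M=rot(s['ee_rot']); r=[]
    for i in range(n):
        im,D=cams.get_image('scene'); Q=(cloud('scene',D)-np.array(s['tool_pos']))@M
        h=-Q[...,2]; k=(abs(Q[...,1])<11)&(Q[...,0]>off[0])&(Q[...,0]<off[1])&(h>zlo)&(h<zhi)&(D>0)
        q=Q[k]; x=q[:,0]; hh=-q[:,2]; ok=np.ones(len(x),bool)
        for _ in range(4):
            p=np.polyfit(hh[ok],x[ok],1); e=x-np.polyval(p,hh); ok=abs(e)<3
        r.append((np.degrees(np.arctan(-p[0])),p[1],ok.sum(),e[ok].std()))
    return np.round(r,2)
E
python3 - <<'E'
from h import *
print(tilt(3,5,42)); print(tilt(2,-50,-24,(20,55)))
E
```

```text
[[21.24 38.31 83.    1.54]
 [17.59 36.67 87.    1.58]
 [20.16 38.19 79.    1.55]]
[[13.37 29.96 38.    1.22]
 [19.83 24.66 36.    1.49]]
```

Request:
servo_tool(
  deltas=[
    {"gripper":0,"linear":[-0.025,0,0],"spin":0},
    {"gripper":0,"linear":[-0.04,0,0],"spin":0},
    {"gripper":0,"linear":[-0.04,0,0],"spin":0},
  ],
)

```text
t: 14.82
tool_pos: [416.2, -302.1, 160.3]
ee_rot: [0.0, 0.992, 0.127, 0.0]
force: [0.1, -0.5, -2.6]
opening: 28.1
grip_force: 10.0
```

Run:
```python
from h import *
a=tilt(10,5,42); print(a.mean(0),a.std(0)); go()
```

```text
[22.248 41.134 87.2    1.462] [1.11057463 0.62384613 4.11825206 0.11487384]
at [ 416.6 -301.7  160.2] yaw -75.4 zax [-0. -0. -1.] t 15.32 F [-0.5 -0.1 -3.7] j [-0.16  0.36  0.89  1.94 -0.34  0.99 -0.43] open 28.3 grip 10.0
```

Request:
servo_tool(
  deltas=[
    {"gripper":0,"linear":[0,0,0],"spin":0},
    {"gripper":0,"linear":[-0.04,0,-0.09],"spin":0},
    {"gripper":0,"linear":[-0.08,0,-0.18],"spin":0},
    {"gripper":0,"linear":[-0.12,0,-0.27],"spin":0},
    {"gripper":0,"linear":[-0.16,0,-0.36],"spin":0},
    {"gripper":0,"linear":[-0.16,0,-0.5],"spin":0},
    {"gripper":0,"linear":[-0.16,0,-0.6],"spin":-0.2},
    {"gripper":0,"linear":[-0.16,0,-0.6],"spin":-0.2},
  ],
  newtons=40,
)

```text
t: 15.98
tool_pos: [386.6, -310.9, 283.7]
ee_rot: [0.001, 0.968, 0.252, 0.002]
force: [0.5, -0.3, -3.6]
opening: 27.8
grip_force: 40.0
```

Run:
```python
from h import *
go((470,-150,280,0.5))
im,D=cams.get_image('scene'); 
a=tilt(6,5,42); print(a.mean(0),a.std(0))
```

```text
at [ 386.6 -310.9  283.7] yaw -60.8 zax [ 0.004 -0.002 -1.   ] t 15.98 F [ 0.5 -0.3 -3.6] j [-0.24  0.14  0.95  1.84 -0.12  1.22 -0.31] open 27.8 grip 40.0
(470, -150, 280, 0.5) linear [ 0.756 -0.499  0.019] spin -0.681
[ 21.03333333  39.57833333 101.           1.52833333] [1.18321126 1.02062753 4.163332   0.08335   ]
```

Request:
servo_tool(
  deltas=[
    {"gripper":0,"linear":[0.756,-0.5,0],"spin":-0.68},
    {"gripper":0,"linear":[0.756,-0.5,0],"spin":-0.68},
    {"gripper":0,"linear":[0.756,-0.5,0],"spin":-0.68},
    {"gripper":0,"linear":[0.756,-0.5,0],"spin":-0.68},
    {"gripper":0,"linear":[0.756,-0.5,0],"spin":-0.68},
    {"gripper":0,"linear":[0.756,-0.5,0],"spin":-0.68},
    {"gripper":0,"linear":[0.756,-0.5,0],"spin":-0.68},
    {"gripper":0,"linear":[0.756,-0.5,0],"spin":-0.68},
  ],
)

```text
t: 17.0
tool_pos: [469.6, -148.8, 279.6]
ee_rot: [-0.0, 0.728, 0.685, -0.001]
force: [-0.2, 0.2, -2.7]
opening: 28.2
grip_force: 40.0
```

Request:
servo_tool(
  deltas=[
    {"gripper":0,"linear":[0.05,0.02,0],"spin":-0.05},
    {"gripper":0,"linear":[0.05,0.02,0],"spin":-0.05},
    {"gripper":0,"linear":[0.05,0.02,0],"spin":-0.05},
  ],
)

```text
t: 17.25
tool_pos: [474.3, -139.4, 279.8]
ee_rot: [-0.0, 0.704, 0.71, -0.0]
force: [0.1, 0.1, -3.2]
opening: 27.9
grip_force: 40.0
```

Run:
```python
from h import *
go((470,-150,280,0.5))
im,D=cams.get_image('scene'); s=observe(); f,cx,cy,o,M=cal('scene')
c=M.T@(np.array(s['tool_pos'])+[0,20,0]-o); r,q=int(c[1]/c[2]*f+cy),int(c[0]/c[2]*f+cx); print(r,q)
np.save('s6.npy',D); cv2.imwrite('s6.png',cv2.cvtColor(im,cv2.COLOR_RGB2BGR))
print('crop origin',r-60,q-80); save('pics/scene6.png',cv2.resize(im[r-60:r+60,q-80:q+80],(800,600),interpolation=cv2.INTER_CUBIC))
for l in('wand','probe_tip'): print(l,[(round(d['score'],2),d['position']) for d in cams.pinpoint('scene',l)])
```

```text
at [ 474.3 -139.4  279.8] yaw 0.5 zax [-0.001 -0.    -1.   ] t 17.25 F [ 0.1  0.1 -3.2] j [-0.42  0.12  0.71  1.84 -0.08  1.21  0.32] open 27.9 grip 40.0
(470, -150, 280, 0.5) linear [-0.053 -0.022 -0.001] spin 0.0
200 311
crop origin 140 231
wand [(0.73, [218.7, 323.2])]
probe_tip []
```

View pics/scene6.png

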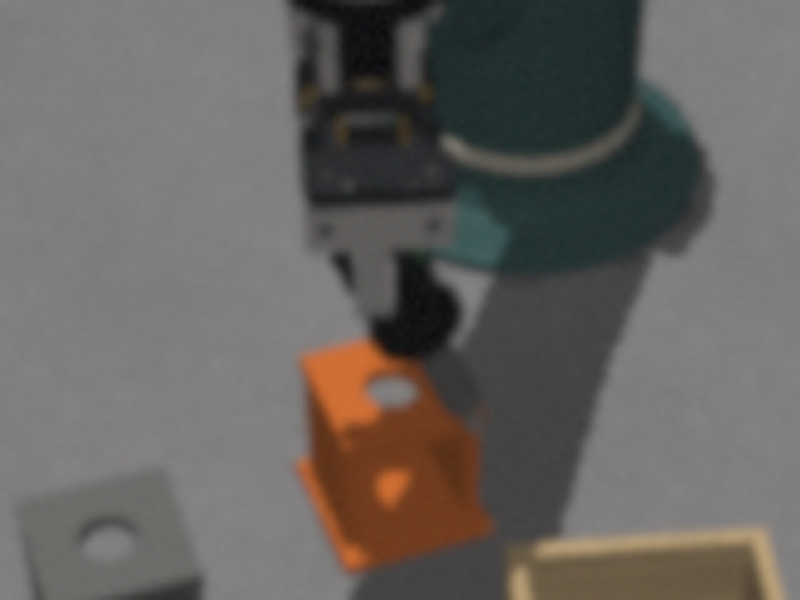

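The crop shows the held wand leaning: collar at (415,310), nose down to (465,395), handle leaning left toward −y, as needed. I'll fit the wand's shape to the depth cloud to get its tilt and tip.

```bash
cat >> h.py <<'E'
from scipy.optimize import least_squares
def sdf(p):
    r=np.hypot(p[:,0],p[:,1]); z=p[:,2]
    def cyl(R_,a,b):
        d=np.c_[r-R_,abs(z-(a+b)/2)-(b-a)/2]; return np.minimum(d.max(1),0)+np.linalg.norm(np.maximum(d,0),axis=1)
    q=abs(p-[0,0,107])-[20,14,33]; bx=np.minimum(q.max(1),0)+np.linalg.norm(np.maximum(q,0),axis=1)
    return np.min([cyl(11,0,66),cyl(26,66,74),bx,cyl(6,-18,0)],axis=0)
def fitwand(n=8,th0=23,g0=107,hp=28,cam='scene'):
    """wand pose in tool frame: axis through pivot (x0,y0) at height hp above TCP, wand z there g, lean th (handle to -tool x)"""
    s=observe(); M=rot(s['ee_rot']); pts=[]
    for i in range(n):
        im,D=cams.get_image(cam); Q=(cloud(cam,D)-np.array(s['tool_pos']))@M; Q=Q[D>0]; Q[:,2]*=-1; pts.append(Q)
    Q=np.vstack(pts)
    def loc(v,Q):
        x0,y0,g,th=v; t=np.radians(th); d=Q-[x0,y0,hp]
        # wand z axis in (tool x, up): (-sin, cos); wand x: (cos, sin)
        return np.c_[d[:,0]*np.cos(t)+d[:,2]*np.sin(t), d[:,1], -d[:,0]*np.sin(t)+d[:,2]*np.cos(t)+g]
    v=np.array([0,0,g0,th0],float)
    Q=Q[((Q[:,2]<5)|(abs(Q[:,1])<11)&(Q[:,2]<75))&(abs(Q[:,1])<32)&(abs(Q[:,0])<110)&(Q[:,2]>-130)]
    for tol in(12,7,4,4):
        k=abs(sdf(loc(v,Q)))<tol
        v=least_squares(lambda u:sdf(loc(u,Q[k])),v,loss='soft_l1',f_scale=1.0).x
    J=sdf(loc(v,Q[k])); x0,y0,g,th=v; t=np.radians(th)
    tip=np.array([x0+(g+18)*np.sin(t),y0,hp-(g+18)*np.cos(t)])
    print('fit n',k.sum(),'rms',J.std().round(2),'x0,y0,g,th',v.round(2),'tip(tool x,y,up)',tip.round(2)); return v,tip,M
E
python3 - <<'E'
from h import *
for th0,g0 in((23,107),(27,112)): fitwand(8,th0,g0)
E
```

```text
fit n 2435 rms 1.28 x0,y0,g,th [  9.99  -0.21 111.08  22.61] tip(tool x,y,up) [ 59.61  -0.21 -91.16]
fit n 2426 rms 1.23 x0,y0,g,th [  9.93  -0.14 111.3   22.51] tip(tool x,y,up) [ 59.44  -0.14 -91.44]
```

Run:
```python
from h import *
go((571.5,-76,240,0.5),(571.5,-76,161,0.5),(571.5,-88.5,161,0.5))
```

```text
at [ 474.3 -139.4  280.2] yaw 0.7 zax [-0. -0. -1.] t 18.2 F [ 0.2 -0.  -3.1] j [-0.42  0.12  0.71  1.84 -0.08  1.21  0.32] open 27.9 grip 40.0
(571.5, -76, 240, 0.5) linear [0.311 0.49  0.201] spin 0.002
(571.5, -76, 161, 0.5) linear [0.    0.    0.395] spin -0.0
(571.5, -88.5, 161, 0.5) linear [-0.062 -0.001  0.   ] spin -0.0
```

Request:
servo_tool(
  deltas=[
    {"gripper":0,"linear":[0.15,0.24,0.1],"spin":0},
    {"gripper":0,"linear":[0.28,0.42,0.18],"spin":0},
    {"gripper":0,"linear":[0.311,0.49,0.2],"spin":0},
    {"gripper":0,"linear":[0.311,0.49,0.2],"spin":0},
    {"gripper":0,"linear":[0.311,0.49,0.35],"spin":0},
    {"gripper":0,"linear":[0.311,0.49,0.5],"spin":0},
    {"gripper":0,"linear":[0.311,0.49,0.595],"spin":0},
    {"gripper":0,"linear":[0.311,0.49,0.595],"spin":0},
  ],
)

```text
t: 18.87
tool_pos: [569.5, -75.6, 157.5]
ee_rot: [-0.002, 0.703, 0.712, -0.002]
force: [-0.8, -1.0, -2.9]
opening: 27.7
grip_force: 40.0
```

Run:
```python
from h import *
go((571.5,-88.5,161,0.5));
```

```text
at [569.5 -75.6 157.5] yaw 0.7 zax [-0.006 -0.    -1.   ] t 18.87 F [-0.8 -1.  -2.9] j [-0.4   0.42  0.62  1.79 -0.28  1.02  0.34] open 27.7 grip 40.0
(571.5, -88.5, 161, 0.5) linear [-0.064  0.009 -0.017] spin 0.003
```

Request:
servo_tool(
  deltas=[
    {"gripper":0,"linear":[0,0,0],"spin":0},
    {"gripper":0,"linear":[-0.02,0,0],"spin":0},
    {"gripper":0,"linear":[-0.035,0,0],"spin":0},
    {"gripper":0,"linear":[-0.05,0,0],"spin":0},
    {"gripper":0,"linear":[-0.064,0,0],"spin":0},
    {"gripper":0,"linear":[-0.064,0,0],"spin":0},
    {"gripper":0,"linear":[-0.064,0,0],"spin":0},
  ],
  newtons=10,
)

```text
t: 19.45
tool_pos: [572.0, -89.0, 161.6]
ee_rot: [0.0, 0.703, 0.711, 0.0]
force: [0.9, 0.9, -2.1]
opening: 27.8
grip_force: 10.0
```

Run:
```python
from h import *
go(); fitwand(8,24,110); fitwand(6,24,110)
```

```text
at [572.  -89.  161.6] yaw 0.7 zax [ 0.001 -0.    -1.   ] t 19.45 F [ 0.9  0.9 -2.1] j [-0.38  0.42  0.62  1.78 -0.28  1.02  0.36] open 27.8 grip 10.0
fit n 1972 rms 1.31 x0,y0,g,th [ 10.79  -0.18 111.31  24.97] tip(tool x,y,up) [ 65.38  -0.18 -89.22]
fit n 1468 rms 1.32 x0,y0,g,th [1.0890e+01 4.0000e-02 1.1106e+02 2.4790e+01] tip(tool x,y,up) [ 6.500e+01  4.000e-02 -8.917e+01]
```

Request:
servo_tool(
  deltas=[
    {"gripper":0,"linear":[0,0,0],"spin":0},
    {"gripper":0,"linear":[0.03,0,-0.02],"spin":0},
    {"gripper":0,"linear":[0.06,0,-0.04],"spin":0},
    {"gripper":0,"linear":[0.09,0,-0.06],"spin":0},
    {"gripper":0,"linear":[0.123,0,-0.079],"spin":0},
    {"gripper":0,"linear":[0.123,0,-0.079],"spin":0},
    {"gripper":0,"linear":[0.123,0,-0.079],"spin":0},
  ],
  newtons=50,
)

```text
t: 20.73
tool_pos: [571.5, -63.6, 177.3]
ee_rot: [0.0, 0.702, 0.712, 0.0]
force: [-0.8, 0.3, -3.9]
opening: 27.9
grip_force: 50.0
```

```bash
cat >> h.py <<'E'
def force(n=10):
    F=[]
    for i in range(n): cams.get_image('scene'); F.append(observe()['force'])
    F=np.array(F); a=F@[0,-.4226,.9063]; print('F',F.mean(0).round(2),'axial',a.mean().round(2),'+-',(a.std()/n**.5).round(2))
E
python3 - <<'E'
from h import *
v,tip,M=fitwand(8,25,111); s=observe(); force(8)
w=np.array(s['tool_pos'])+M@(tip*[1,1,-1]); print('tip world',w)
go(tuple(np.array(s['tool_pos'])+np.array([571.2,11.4,65.5])-w)+(None,))
im,D=cams.get_image('scene');
E
```

```text
fit n 1963 rms 1.24 x0,y0,g,th [  9.96  -0.15 111.46  24.93] tip(tool x,y,up) [ 64.52  -0.15 -89.4 ]
F [ 0.02  0.04 -3.15] axial -2.87 +- 0.08
tip world [5.70351859e+02 7.94778386e-02 8.74973333e+01]
at [571.4 -64.3 177. ] yaw 0.7 zax [ 0. -0. -1.] t 21.53 F [-0.2  0.9 -3.2] j [-0.43  0.4   0.62  1.78 -0.26  1.05  0.3 ] open 27.9 grip 50.0
(np.float64(572.1872702755212), np.float64(-53.11776149647954), np.float64(154.8919084366987), None) linear [0.056 0.005 0.11 ] spin 0
```

Request:
servo_tool(
  deltas=[
    {"gripper":0,"linear":[0.015,0.005,0.0227],"spin":0},
    {"gripper":0,"linear":[0.0257,0.005,0.0453],"spin":0},
    {"gripper":0,"linear":[0.0362,0.005,0.068],"spin":0},
    {"gripper":0,"linear":[0.0468,0.005,0.0906],"spin":0},
    {"gripper":0,"linear":[0.0468,0.005,0.0906],"spin":0},
  ],
)

```text
t: 22.0
tool_pos: [571.8, -54.1, 157.7]
ee_rot: [-0.001, 0.702, 0.712, -0.001]
force: [0.2, -0.2, -3.0]
opening: 27.8
grip_force: 50.0
```

Run:
```python
from h import *
force(8); go()
```

```text
F [ 0.02  0.27 -3.19] axial -3.0 +- 0.18
at [572.4 -55.  159. ] yaw 0.7 zax [ 0. -0. -1.] t 22.4 F [-0.5  0.8 -3.1] j [-0.44  0.42  0.61  1.79 -0.28  1.02  0.3 ] open 27.8 grip 50.0
```

Request:
servo_tool(
  deltas=[
    {"gripper":0,"linear":[0.0085,0,0.0181],"spin":0},
    {"gripper":0,"linear":[0.0085,0,0.0181],"spin":0},
  ],
)

```text
t: 22.57
tool_pos: [572.1, -52.8, 154.7]
ee_rot: [-0.0, 0.703, 0.712, -0.0]
force: [-0.0, 0.3, -4.3]
opening: 27.6
grip_force: 50.0
```

Run:
```python
from h import *
force(8); go()
```

```text
F [ 0.3   0.07 -3.48] axial -3.19 +- 0.18
at [572.3 -53.2 155.3] yaw 0.7 zax [ 0. -0. -1.] t 22.97 F [-0.3 -0.2 -3.3] j [-0.44  0.42  0.61  1.8  -0.28  1.01  0.3 ] open 27.7 grip 50.0
```

Request:
servo_tool(
  deltas=[
    {"gripper":0,"linear":[0.0042,0,0.0091],"spin":0},
    {"gripper":0,"linear":[0.0042,0,0.0091],"spin":0},
  ],
)

```text
t: 23.13
tool_pos: [572.3, -52.3, 153.2]
ee_rot: [0.0, 0.703, 0.712, -0.0]
force: [0.9, -1.3, -2.5]
opening: 27.8
grip_force: 50.0
```

Run:
```python
from h import *
force(8); go()
```

```text
F [ 0.19 -0.56 -2.13] axial -1.69 +- 0.21
at [572.3 -52.4 153.5] yaw 0.7 zax [ 0. -0. -1.] t 23.53 F [ 0.  -0.3 -0.5] j [-0.44  0.43  0.61  1.8  -0.28  1.    0.3 ] open 27.8 grip 50.0
```

Request:
servo_tool(
  deltas=[
    {"gripper":0,"linear":[0.0042,0,0.0091],"spin":0},
    {"gripper":0,"linear":[0.0042,0,0.0091],"spin":0},
  ],
)

```text
t: 23.7
tool_pos: [572.3, -51.4, 151.4]
ee_rot: [0.0, 0.703, 0.712, -0.0]
force: [1.9, -1.0, -0.5]
opening: 27.7
grip_force: 50.0
```

Run:
```python
from h import *
force(8); go()
```

```text
F [ 0.78 -0.87 -1.37] axial -0.88 +- 0.14
at [572.3 -51.6 151.6] yaw 0.7 zax [ 0. -0. -1.] t 24.1 F [ 0.9 -0.5 -1.3] j [-0.44  0.43  0.61  1.8  -0.28  1.    0.3 ] open 27.5 grip 50.0
```

Request:
servo_tool(
  deltas=[
    {"gripper":0,"linear":[0.0035,0,0.0077],"spin":0},
    {"gripper":0,"linear":[0.0072,0,0.0154],"spin":0},
    {"gripper":0,"linear":[0.0072,0,0.0154],"spin":0},
  ],
)

```text
t: 24.35
tool_pos: [572.3, -49.9, 148.3]
ee_rot: [0.0, 0.703, 0.712, -0.0]
force: [0.9, -1.8, 0.6]
opening: 27.5
grip_force: 50.0
```

Run:
```python
from h import *
force(14); go()
```

```text
F [ 0.68 -1.65  0.09] axial 0.78 +- 0.11
at [572.3 -50.1 148.6] yaw 0.7 zax [ 0. -0. -1.] t 25.05 F [ 1.1 -1.8  0. ] j [-0.44  0.43  0.61  1.8  -0.29  1.    0.3 ] open 27.7 grip 50.0
```

Request:
servo_tool(
  deltas=[
    {"gripper":0,"linear":[0,0,0],"spin":0},
    {"gripper":0,"linear":[0,0,0],"spin":0},
    {"gripper":0,"linear":[0,0,0],"spin":0},
    {"gripper":0,"linear":[0,0,0],"spin":0},
    {"gripper":0,"linear":[0,0,0],"spin":0},
    {"gripper":0,"linear":[0,0,0],"spin":0},
    {"gripper":0,"linear":[0,0,0],"spin":0},
    {"gripper":0,"linear":[0,0,0],"spin":0},
  ],
)

```text
t: 25.72
tool_pos: [572.2, -50.1, 148.5]
ee_rot: [0.0, 0.703, 0.711, -0.0]
force: [2.1, -1.5, -0.0]
opening: 27.7
grip_force: 50.0
```

Run:
```python
from h import *
v,tip,M=fitwand(5,25,111); s=observe(); print(np.array(s['tool_pos'])+M@(tip*[1,1,-1]), s['force'])
```

```text
fit n 1170 rms 1.36 x0,y0,g,th [ 11.09   0.22 110.74  24.75] tip(tool x,y,up) [ 65.     0.22 -88.91]
[571.66176842  14.89060258  59.61328056] [ 1.08535724 -1.79854238  0.37339642]
```

Request:
servo_tool(
  deltas=[
    {"gripper":0,"linear":[0,0,0],"spin":0},
    {"gripper":0,"linear":[0,0,0],"spin":0},
    {"gripper":0,"linear":[0,0,0],"spin":0},
    {"gripper":0,"linear":[0,0,0],"spin":0},
    {"gripper":0,"linear":[0,0,0],"spin":0},
    {"gripper":0,"linear":[0,0,0],"spin":0},
    {"gripper":0,"linear":[0,0,0],"spin":0},
    {"gripper":0,"linear":[0,0,0],"spin":0},
  ],
)

```text
t: 26.63
tool_pos: [572.2, -50.1, 148.5]
ee_rot: [0.0, 0.703, 0.712, -0.0]
force: [1.0, -1.7, -0.7]
opening: 27.8
grip_force: 50.0
```

Request:
servo_tool(
  deltas=[
    {"gripper":0,"linear":[0,0,0],"spin":0},
    {"gripper":0,"linear":[0,0,0],"spin":0},
    {"gripper":0,"linear":[0,0,0],"spin":0},
    {"gripper":0,"linear":[0,0,0],"spin":0},
    {"gripper":0,"linear":[0,0,0],"spin":0},
    {"gripper":0,"linear":[0,0,0],"spin":0},
    {"gripper":0,"linear":[0,0,0],"spin":0},
    {"gripper":0,"linear":[0,0,0],"spin":0},
  ],
)

```text
t: 27.3
tool_pos: [572.2, -50.0, 148.5]
ee_rot: [0.0, 0.703, 0.712, -0.0]
force: [1.3, -1.6, 0.6]
opening: 27.7
grip_force: 50.0
```

The probe pressed 6.5–7 mm (about 3.8 N) and held for 3 s at 24.75° tilt, with the tip at (571.7, 11.9, 66). Now I'll withdraw along the axis.

Request:
servo_tool(
  deltas=[
    {"gripper":0,"linear":[-0.02,0,-0.043],"spin":0},
    {"gripper":0,"linear":[-0.05,0,-0.107],"spin":0},
    {"gripper":0,"linear":[-0.08,0,-0.172],"spin":0},
    {"gripper":0,"linear":[-0.11,0,-0.236],"spin":0},
    {"gripper":0,"linear":[-0.12,0,-0.4],"spin":0},
    {"gripper":0,"linear":[-0.12,0,-0.55],"spin":0},
    {"gripper":0,"linear":[-0.12,0,-0.6],"spin":0},
  ],
)

```text
t: 27.88
tool_pos: [573.2, -74.8, 272.7]
ee_rot: [0.001, 0.703, 0.711, 0.001]
force: [0.8, -0.6, -3.0]
opening: 27.7
grip_force: 50.0
```

Run:
```python
from h import *
go((500,-180,268,-45),(392.6,-308.3,245,-75.4),(392.6,-308.3,214.4,-75.4),(417.1,-301.9,160,-75.4))
```

```text
at [573.2 -74.8 272.7] yaw 0.7 zax [ 0.004  0.    -1.   ] t 27.88 F [ 0.8 -0.6 -3. ] j [-0.45  0.31  0.66  1.66 -0.2   1.24  0.27] open 27.7 grip 50.0
(500, -180, 268, -45) linear [-0.522 -0.373  0.022] spin 0.508
(392.6, -308.3, 245, -75.4) linear [-0.833  0.073  0.115] spin 0.338
(392.6, -308.3, 214.4, -75.4) linear [-0.    -0.001  0.153] spin -0.0
(417.1, -301.9, 160, -75.4) linear [ 0.127 -0.001  0.272] spin -0.0
```

Request:
servo_tool(
  deltas=[
    {"gripper":0,"linear":[-0.15,-0.1,0],"spin":0.07},
    {"gripper":0,"linear":[-0.3,-0.2,0],"spin":0.14},
    {"gripper":0,"linear":[-0.42,-0.3,0],"spin":0.21},
    {"gripper":0,"linear":[-0.522,-0.373,0.02],"spin":0.29},
    {"gripper":0,"linear":[-0.522,-0.373,0.02],"spin":0.36},
    {"gripper":0,"linear":[-0.522,-0.373,0.02],"spin":0.43},
    {"gripper":0,"linear":[-0.522,-0.373,0.02],"spin":0.508},
    {"gripper":0,"linear":[-0.522,-0.373,0.02],"spin":0.508},
  ],
)

```text
t: 28.55
tool_pos: [498.7, -179.1, 264.1]
ee_rot: [-0.0, 0.925, 0.38, -0.0]
force: [0.1, 0.1, -3.3]
opening: 27.7
grip_force: 50.0
```

Request:
servo_tool(
  deltas=[
    {"gripper":0,"linear":[-0.15,0.015,0.02],"spin":0.07},
    {"gripper":0,"linear":[-0.3,0.03,0.04],"spin":0.14},
    {"gripper":0,"linear":[-0.45,0.04,0.06],"spin":0.21},
    {"gripper":0,"linear":[-0.6,0.055,0.08],"spin":0.28},
    {"gripper":0,"linear":[-0.75,0.065,0.1],"spin":0.338},
    {"gripper":0,"linear":[-0.833,0.073,0.115],"spin":0.338},
    {"gripper":0,"linear":[-0.833,0.073,0.115],"spin":0.338},
    {"gripper":0,"linear":[-0.833,0.073,0.115],"spin":0.338},
  ],
)

```text
t: 29.22
tool_pos: [391.1, -307.6, 241.3]
ee_rot: [-0.0, 0.992, 0.128, -0.0]
force: [0.2, -0.2, -3.1]
opening: 27.5
grip_force: 50.0
```

Run:
```python
from h import *
go((392.6,-308.3,214.4,-75.4),(417.1,-301.9,160,-75.4))
v,tip,M=fitwand(3,25,111); s=observe(); print(np.array(s['tool_pos'])+M@(tip*[1,1,-1]))
```

```text
at [ 391.1 -307.6  241.3] yaw -75.3 zax [-0.001  0.001 -1.   ] t 29.22 F [ 0.2 -0.2 -3.1] j [-0.29  0.23  1.03  1.89 -0.21  1.14 -0.49] open 27.5 grip 50.0
(392.6, -308.3, 214.4, -75.4) linear [0.006 0.005 0.135] spin 0.001
(417.1, -301.9, 160, -75.4) linear [0.127 0.    0.272] spin -0.0
fit n 1507 rms 1.51 x0,y0,g,th [  9.53  -3.31 111.    24.71] tip(tool x,y,up) [ 63.46  -3.31 -89.18]
[ 452.84423246 -287.3070599   152.26658574]
```

Request:
servo_tool(
  deltas=[
    {"gripper":0,"linear":[0.006,0.012,0.07],"spin":0},
    {"gripper":0,"linear":[0.006,0.012,0.135],"spin":0},
    {"gripper":0,"linear":[0.006,0.012,0.135],"spin":0},
    {"gripper":0,"linear":[0.038,0.012,0.203],"spin":0},
    {"gripper":0,"linear":[0.07,0.012,0.271],"spin":0},
    {"gripper":0,"linear":[0.102,0.012,0.339],"spin":0},
    {"gripper":0,"linear":[0.133,0.012,0.407],"spin":0},
    {"gripper":0,"linear":[0.133,0.012,0.407],"spin":0},
  ],
)

```text
t: 30.03
tool_pos: [418.4, -302.0, 158.6]
ee_rot: [-0.0, 0.992, 0.128, -0.001]
force: [-1.0, 0.2, -5.8]
opening: 27.6
grip_force: 50.0
```

Run:
```python
from h import *
go((472,-287,160,-75.4))
im,D=cams.get_image('scene'); save('pics/scene7.png',cv2.resize(im[180:300,180:340],(800,600),interpolation=cv2.INTER_CUBIC))
```

```text
at [ 418.4 -302.   158.6] yaw -75.3 zax [-0.003  0.    -1.   ] t 30.03 F [-1.   0.2 -5.8] j [-0.2   0.39  0.94  1.94 -0.37  1.   -0.4 ] open 27.6 grip 50.0
(472, -287, 160, -75.4) linear [ 0.278 -0.004 -0.008] spin 0.001
```

View pics/scene7.png

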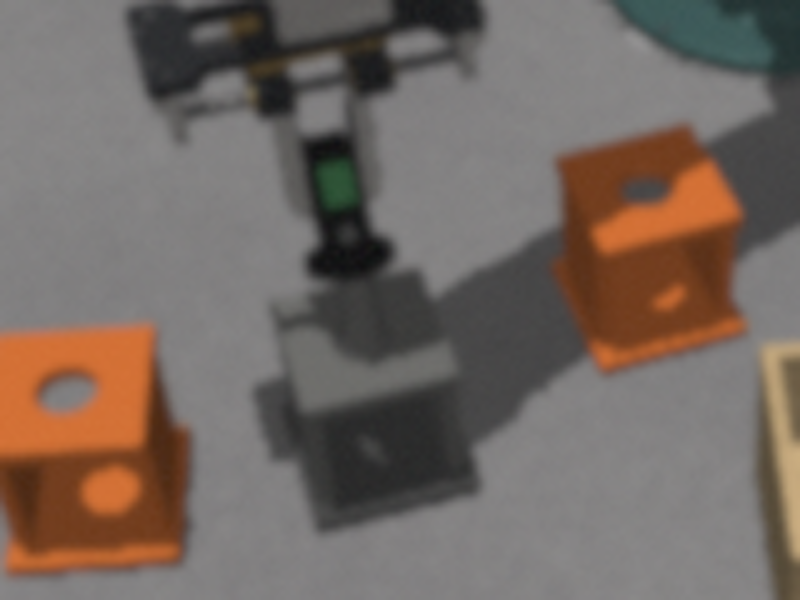

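The nose is in the grey dock's hole (crop (360,300)) and the plunger shows below the plate at (372,450). Now straighten with a gentle grip.

Request:
servo_tool(
  deltas=[
    {"gripper":0,"linear":[0,0,0],"spin":0},
    {"gripper":0,"linear":[0.05,0,0],"spin":0},
    {"gripper":0,"linear":[0.1,0,0],"spin":0},
    {"gripper":0,"linear":[0.15,0,0],"spin":0},
    {"gripper":0,"linear":[0.19,0,0],"spin":0},
    {"gripper":0,"linear":[0.23,0,0],"spin":0},
    {"gripper":0,"linear":[0.26,0,0],"spin":0},
    {"gripper":0,"linear":[0.28,0,0],"spin":0},
  ],
  newtons=10,
)

```text
t: 30.75
tool_pos: [473.1, -288.8, 160.1]
ee_rot: [0.0, 0.992, 0.127, -0.0]
force: [-1.9, -0.6, -1.1]
opening: 28.0
grip_force: 10.0
```

Run:
```python
from h import *
go((466.6,-289.2,160,-75.4)); v,tip,M=fitwand(4,3,111,hp=28)
```

```text
at [ 473.1 -288.8  160.1] yaw -75.4 zax [-0. -0. -1.] t 30.75 F [-1.9 -0.6 -1.1] j [-0.21  0.46  0.9   1.85 -0.42  1.04 -0.45] open 28.0 grip 10.0
(466.6, -289.2, 160, -75.4) linear [-0.032 -0.006  0.001] spin 0.0
fit n 1497 rms 1.56 x0,y0,g,th [ -1.39  -3.09 114.08  -1.78] tip(tool x,y,up) [  -5.49   -3.09 -104.02]
```

Request:
servo_tool(
  deltas=[
    {"gripper":0,"linear":[-0.018,0,0],"spin":0},
    {"gripper":0,"linear":[-0.018,0,0.03],"spin":0},
    {"gripper":0,"linear":[-0.018,0,0.07],"spin":0},
    {"gripper":0,"linear":[-0.02,0,0.11],"spin":0},
    {"gripper":0,"linear":[-0.025,0,0.14],"spin":0},
    {"gripper":0,"linear":[-0.03,0,0.165],"spin":0},
    {"gripper":0,"linear":[-0.03,0,0.165],"spin":0},
    {"gripper":0,"linear":[-0.03,0,0.165],"spin":0},
  ],
)

```text
t: 31.62
tool_pos: [466.3, -290.7, 126.9]
ee_rot: [0.0, 0.992, 0.127, -0.0]
force: [0.3, 0.1, -3.2]
opening: 28.1
grip_force: 10.0
```

Run:
```python
from h import *
go(); v,tip,M=fitwand(4,-1,112,hp=28)
```

```text
at [ 466.3 -290.7  126.9] yaw -75.4 zax [-0.001 -0.    -1.   ] t 31.62 F [ 0.3  0.1 -3.2] j [-0.17  0.49  0.87  1.89 -0.46  0.97 -0.41] open 28.1 grip 10.0
fit n 1477 rms 1.68 x0,y0,g,th [ -0.71  -2.54 114.3   -2.31] tip(tool x,y,up) [  -6.04   -2.54 -104.19]
```

Request:
servo_tool(
  deltas=[
    {"gripper":0,"linear":[0,0,0.008],"spin":0},
    {"gripper":0,"linear":[0,0,0.01],"spin":0},
    {"gripper":0.35,"linear":[0,0,0.01],"spin":0},
    {"gripper":0.5,"linear":[0,0,0.01],"spin":0},
    {"gripper":1,"linear":[0,0,0.01],"spin":0},
    {"gripper":1,"linear":[0,0,0.01],"spin":0},
    {"gripper":1,"linear":[0,0,0.01],"spin":0},
    {"gripper":1,"linear":[0,0,0.01],"spin":0},
  ],
)

```text
t: 32.48
tool_pos: [466.5, -290.6, 125.2]
ee_rot: [0.0, 0.992, 0.127, 0.0]
force: [-0.6, 0.5, 0.6]
opening: 63.0
grip_force: 0.0
```

Request:
servo_tool(
  deltas=[
    {"gripper":1,"linear":[0,0,0],"spin":0},
    {"gripper":1,"linear":[0,0,-0.05],"spin":0},
    {"gripper":1,"linear":[0,0,-0.15],"spin":0},
    {"gripper":1,"linear":[0,0,-0.3],"spin":0},
    {"gripper":1,"linear":[0,0,-0.5],"spin":0},
    {"gripper":1,"linear":[0,0,-0.7],"spin":0},
    {"gripper":1,"linear":[0,0,-0.7],"spin":0},
    {"gripper":1,"linear":[0,0,-0.7],"spin":0},
  ],
)

```text
t: 33.15
tool_pos: [467.2, -291.1, 267.5]
ee_rot: [0.001, 0.992, 0.127, 0.002]
force: [0.2, 0.2, -0.3]
opening: 93.6
grip_force: 0.0
```

Run:
```python
from h import *
np.set_printoptions(precision=1,suppress=True)
go(); im,D=cams.get_image('scene'); P=cloud('scene',D); z=P[...,2]
k=(abs(P[...,0]-466)<45)&(abs(P[...,1]+289)<45)&(z<200)
print(np.c_[range(100,196,6),np.histogram(z[k],bins=range(100,202,6))[0]].T)
for lo,hi in((110,117),(173,185)):
    m=k&(z>lo)&(z<hi); print(cv2.minAreaRect(P[m][:,:2].astype(np.float32)),np.median(z[m]))
D0=np.load('scene0.npy')
k=(abs(P[...,0]-453)<110)&(abs(P[...,1]-299)<110)&(abs(z-20)<5); print('lid',cv2.minAreaRect(P[k][:,:2].astype(np.float32)),np.median(z[k]))
for n,(r,c) in dict(glue=(345,371),bowl=(328,467),org=(347,259)).items(): print(n,np.median(abs(D-D0)[r-20:r+20,c-20:c+20]))
save('pics/end.png',cv2.resize(im[180:400,180:500],(800,550),interpolation=cv2.INTER_CUBIC))
```

```text
at [ 467.2 -291.1  267.5] yaw -75.4 zax [ 0. -0. -1.] t 33.15 F [ 0.2  0.2 -0.3] j [-0.3  0.3  1.   1.7 -0.3  1.2 -0.5] open 93.6 grip 0.0
[[100 106 112 118 124 130 136 142 148 154 160 166 172 178 184 190]
 [364 116  60  15  17  19  14  17  18  19  14  21  66  52   0   0]]
((468.4705505371094, -286.61627197265625), (42.64393615722656, 50.32560348510742), 16.90128517150879) 112.67531002062196
((463.709716796875, -288.7084655761719), (43.217567443847656, 27.521484375), 13.072603225708008) 177.59064899147813
lid ((454.9663391113281, 299.03692626953125), (165.4271240234375, 168.01055908203125), 88.40174102783203) 19.25844214395636
glue 1.9907532
bowl 2.229187
org 2.0586548
```

The wand is seated and upright: collar at 113, handle top at 177.6, as at the start. The lid lies on the mat, the bystanders are unmoved and the gripper is clear.

```bash
python3 -c "
from plant import order
print(order.hand_in())"
```

```text
the job is handed in; nothing more can be done
None
```

The job is handed in at about 33 s: the lid lies flat on the mat, the probe was held about half way in for 3 s at roughly 25° on the middle of the face, the wand is upright in its dock, and the glue bottle, bowl and organiser did not move.

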